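Load the relay tester and walk its sticky shutter shut

ROBOT

A 7-joint arm with a two-finger parallel gripper is mounted at the origin on a cart in front of the work surface, level with it; the furniture and walls round the work are solid. World frame = base frame: x ahead of the robot, y to its left, z up, the work surface at z = 0. Lengths are in m, angles in rad, forces in N, time in s.
With the tool pointing down it reaches from about 0.425 to 0.925 m from the base axis. Payload 6.8 kg.
Tool frame: the origin (TCP) lies at the very end of the fingers, on their centre line; the grasp point (between the pads) lies 19 mm behind it (arm.pinch_z is the distance from the TCP to the grasp point, in m); z points along the fingers, y is the line along which they close (so a half turn about z gives the same grasp; the last joint's range is limited). The gripper opens to 85 mm and grips with 20 to 120 N. Pads are 22 mm wide; open, the fingers measure 114 mm over their backs; the gripper's body (76 mm by 85 mm) begins 54 mm behind the grasp point. The pads swing forward as they close: fully open they stand 13 mm farther back than shut.
Start: joints at [-1.414, 0.477, 0.022, 1.555, -0.011, 1.109, -0.083], TCP at [0.177, 0.651, 0.231] pointing down, gripper open.
Joint ranges: [-2.96, 2.96], [-0.34, 2.1], [-1.41, 1.46], [0.24, 2.44], [-1.37, 4.51], [0.17, 1.92], [-2.96, 2.96]. Speed limits (rad/s): [2.39, 2.39, 3.14, 3.14, 3.14, 3.14, 3.14].

INTERFACE

Orientations are given as a unit quaternion [x, y, z, w].
In Python, from plant import arm, eyes gives the robot as it stands. The module is installed in compiled form; this text tells all that it offers.
- The arm moves only by the tool jog_arm, never from a script. Its argument "motion" is a list of rows, each a list of 5 numbers: the shift along the tool's x, y, z normalised to -1 to 1, where 1 is 0.5 m, then the turn about the tool's z normalised to -1 to 1, where 1 is 5 degrees, then the opening, from -1 (shut) to 1 (fully open). A call has 1 to 5 rows; each row shifts and turns the commanded pose from where the row before left it, along the tool's axes as they then stand; what a row does not reach is not made up. A row lasts 1/12 s, in which the tool goes at most 41.7 mm and 7.16 degrees, less where a joint would pass 70% of its speed; a pose out of reach is approached as far as the arm can. A call with a number of a shift or a turn outside -1 to 1 is refused whole. A call with a gripper value outside its range is refused whole. The fingers move at their own pace and stop on an object; "squeeze" is the grip in N (left out, the last holds). Time passes only in rows, so rows that do not move let the fingers close. It gives the time, the measured TCP pose, the force, the opening and the grip force at its end, in the units of the state.
- arm.read_state(): the state, without advancing time (a new reading comes with each control period).
- eyes.snapshot(name): name is "side" or "top" or "wrist"; returns the picture (400x640x3 uint8, red, green, blue); there is no depth.
- eyes.calibration(name): a dict with "camera_matrix" (3x3 intrinsics, pixels), "world_from_camera" (4x4, takes a point from camera to world coordinates). Camera axes: x right, y up, looking along -z (the intrinsics and any distortion apply to the point x, -y, -z); pixel columns grow to the right and rows downward; lengths in m; the calibration is good to about 2 mm. A picture is of the moment at which its call begins: read the wrist's pose just before it. calibration takes no time and is no camera call; for the wrist camera it gives the pose at the moment of the call.
- arm.hand_in(): hands the job in; it is judged then, once.
The state is a dict: "t": time; "qpos": joint angles; "qvel": joint speeds; "effort": joint torques, N m; "ee_pos": TCP position; "tool_rot": TCP orientation; "force": force on the tool from outside, world axes, zero at the start; "torque": the same for the moment, N m; "gripper_width": finger opening in m; "finger_force": force on a finger pad.
Only numpy, scipy, OpenCV 4.12 (cv2) and the standard library are available. Lean on these libraries where they do the work, as an engineer would, in place of code of your own. Each camera call takes 0.05 s, during which the arm holds its last target. There are 200 camera calls.

TASK

Lay the black relay block in the pocket of the test fixture, then slide the fixture's clear, aluminium-framed shutter fully home against its stop so that the interlock plungers at both ends are pressed in, and only then press the green start button once. The shutter is wide, its track is short and sticky, and it binds when one end gets ahead, so walk it in with gentle pushes at its two finger tabs in turn: when it binds, go to the other end, never force it. Set the relay block down rather than dropping it, and leave the other things on the bench where they are.

Things in the scene. Friction and masses are not known exactly. Their poses are not given: they have to be found in the camera images.
- fixture: grey bench test fixture, 292 (its y) x 206 (its x) x 77 mm high, fixed to the bench. Origin at bench level, middle of y, 116 mm from its front, 90 mm from its rear; +x = the way the shutter closes (roughly away from the robot), z up. The aluminium track lips along both sides cover |y| > 123 mm, tops at z 58 mm. Open well with the relay pocket: x 0 to 55, y -108 to 108, floor at z 16 mm.
- console (a point): middle of the top of the fixture's dark control console (fixture x -67, y 0, z 77 mm), 98 mm (x) x 140 mm (y). It covers the middle of the shutter, which slides out from under it; only the shutter's two ends with their tabs are open to the hand. Lamps and small switches on it stand up to z 91 mm, the start button to z 95 mm.
- stop (a point): nominal middle of the stop bar's front face behind the well (fixture x 62, z 51 mm), a fixed mark of the fixture. The bar itself (rubber-faced), 208 mm long (y), is set by hand up to 8 mm nearer or farther, which this reading does not show. The shutter's leading edge meets it when home.
- nest (a point): centre of the seat of the relay pocket in the well (fixture x 31, y 0, z 22 mm). The pocket is 23 mm (fixture x) by 54 mm (fixture y) inside and its rim stands 4 mm above the seat; it takes the relay block with its long side along the fixture's y, either way round.
- relay_block: black relay/terminal block, 19 mm (its x) x 50 mm (its y) x 15 mm high, 30 g, lying on the bench left or right of the fixture. Origin in the middle of its underside, z up.
- shutter: loose sliding shutter: clear panel, aluminium frame, 90 (its x) x 260 (its y) x 6 mm, 0.35 to 0.6 kg, ends in the side tracks, underside at z 46 mm. Origin: middle of its underside; axes as the fixture when square. Closes 46 to 74 mm. Slides at 2 to 6 N and stays where left. Side play 3 to 5 mm, not known: pushed at one tab it turns 0.03 to 0.08 rad, then wedges and will not go on however hard pushed.
- tab_left (a point): middle of the top of the shutter's left (+y) black finger tab: upright smooth plastic tab, 30 mm wide (y) x 12 mm (x) x 30 mm high, top at z 82 mm, foot on the panel at z 52 mm, 98 mm from the shutter's middle and 8 mm behind it (-x). 13 mm clear of the console, 10 mm clear of the track lip.
- tab_right (a point): the same on the right (-y) finger tab.
- interlock_left (a joint): red interlock plunger on the stop bar, at the fixture's y +85 mm, z 51 mm: 0 = out, 0.0035 m = shutter against the bar at that end; soft spring (under 1 N); counts as pressed from 0.002 m.
- interlock_right (a joint): the same at y -85 mm.
- start_button (a joint): travel of the green start button, 0 = up, 0.006 m = fully down; springs back; about 4 N presses it fully; counts as pressed from 0.004 m.
- start_button_top (a point): middle of the top of the green start button, 24 mm diameter, on the console (fixture x -66, y -4, z 95 mm); pressed straight down.
- cell: bystander: green-and-yellow block cell, 26 x 49 x 17 mm, lying on the bench on the other side of the fixture from the relay block. Origin in the middle of its underside.
- solder_tube: bystander: green-and-white solder tube, 24 x 103 x 24 mm, on the bench at the left. Origin under its middle.
- tape_roll: bystander: black tape roll, 58 x 56 x 19 mm, on the bench at the right. Origin under its middle.

How it is judged:
By the outcome, as a careful person would: the job done as asked, in the order asked, and still so for the second after the job is handed in, with the robot touching nothing.
It also fails if it takes over 72 s, if anything falls off the work surface, if the arm or the gripper's body presses on something with over 40 N, if the wrist force passes 120 N, or if a joint passes its speed limit or range.

## Working session

There is one attempt and no reset: what is moved stays moved. The work goes in short steps, Python scripts to look and compute and a tool call to move; the robot and the scene stay as the last step left them, time stands still between calls to the robot, and variables do not carry over. Pictures are saved under pics/ and viewed, at most 10 in all, crops included, and the job is handed in when it is done.

Besides the shell and the picture viewer there is one more tool, called after "Call:" by a JSON object that holds its "name" and its "arguments", one argument or row to a line. jog_arm: Moves the arm, as the interface text tells. Scaled input: -1 to 1 covers 0.5 m each way for a shift and 5 degrees each way for a turn. Its arguments: {"type":"object","properties":{"motion":{"type":"array"},"squeeze":{"type":"number"}},"required":["motion"]}

```bash
mkdir -p pics; ls; cat > h.py <<'E'
import numpy as np, cv2
from plant import arm, eyes
from scipy.spatial.transform import Rotation as R
def snap(n,f):
    im=eyes.snapshot(n); cv2.imwrite(f'pics/{f}.png',im[:,:,::-1]); return im
def ray(cal,u,v):
    K=np.array(cal['camera_matrix']);T=np.array(cal['world_from_camera'])
    d=np.linalg.inv(K)@[u,v,1]; d=T[:3,:3]@[d[0],-d[1],-d[2]]; return T[:3,3],d
def onz(cal,u,v,z):
    o,d=ray(cal,u,v); return o+d*(z-o[2])/d[2]
def proj(cal,p):
    K=np.array(cal['camera_matrix']);T=np.array(cal['world_from_camera'])
    c=T[:3,:3].T@(np.array(p)-T[:3,3]); q=K@[c[0],-c[1],-c[2]]; return q[:2]/q[2]
E
python3 - <<'E'
from h import *
s=arm.read_state();print({k:np.round(v,3) for k,v in s.items()}, arm.pinch_z)
print(R.from_quat(s['tool_rot']).as_matrix().round(3))
for n in('top','side','wrist'):
    snap(n,n+'0');c=eyes.calibration(n);print(n,c.keys(),np.round(c['camera_matrix'],1).tolist(),np.round(c['world_from_camera'],3).tolist())
a=cv2.imread('pics/top0.png');cv2.imwrite('pics/top0.png',a)
E
```

```text
pics
{'t': np.float64(0.0), 'qpos': array([-1.414,  0.478,  0.022,  1.556, -0.011,  1.109, -0.083]), 'qvel': array([ 0.   , -0.001,  0.001, -0.   , -0.001,  0.001, -0.001]), 'effort': array([ 0.0000e+00, -5.9647e+01,  1.6080e+00, -2.8118e+01,  1.2000e-02,
        1.0000e-02, -0.0000e+00]), 'ee_pos': array([0.177, 0.651, 0.23 ]), 'tool_rot': array([ 0.132,  0.991, -0.001, -0.   ]), 'force': array([-0.692, -0.306,  0.038]), 'torque': array([ 0.006, -0.008, -0.034]), 'finger_force': np.float64(0.0), 'gripper_width': np.float64(0.086)} 0.0187
[[-0.965  0.262 -0.   ]
 [ 0.262  0.965 -0.002]
 [-0.    -0.002 -1.   ]]
top dict_keys(['camera_matrix', 'world_from_camera']) [[387.2, 0.0, 309.2], [0.0, 387.2, 204.8], [0.0, 0.0, 1.0]] [[0.001, 0.99, -0.139, 0.362], [-1.0, 0.004, 0.023, 0.02], [0.024, 0.139, 0.99, 1.386], [0.0, 0.0, 0.0, 1.0]]
side dict_keys(['camera_matrix', 'world_from_camera']) [[416.2, 0.0, 316.3], [0.0, 416.2, 203.1], [0.0, 0.0, 1.0]] [[0.953, 0.194, -0.231, 0.252], [-0.302, 0.637, -0.709, -0.856], [0.01, 0.746, 0.666, 0.898], [0.0, 0.0, 0.0, 1.0]]
wrist dict_keys(['camera_matrix', 'world_from_camera']) [[289.7, 0.0, 318.9], [0.0, 289.7, 197.8], [0.0, 0.0, 1.0]] [[0.262, -0.927, -0.268, 0.109], [0.965, 0.251, 0.074, 0.669], [-0.002, -0.278, 0.961, 0.374], [0.0, 0.0, 0.0, 1.0]]
```

View pics/top0.png

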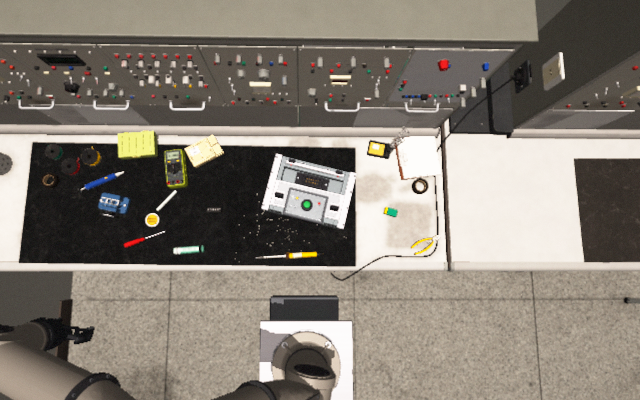

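The top view shows the fixture near (309,190), the likely relay block at (213,210) on the black mat, the cell at (390,212), the solder tube at (188,250) and the tape roll at (420,186). I'll enlarge the fixture and the block.

```bash
python3 - <<'E'
from h import *
a=cv2.imread('pics/top0.png')[140:245,195:365]
a=cv2.resize(a,None,fx=4.7,fy=4.7,interpolation=cv2.INTER_CUBIC);cv2.imwrite('pics/c1.png',np.clip(a*1.2,0,255));print(a.shape)
c=eyes.calibration('top');print(onz(c,213,210,.015),onz(c,309,190,.077))
E
```

```text
(494, 799, 3)
[0.5342627  0.32949864 0.015     ] [ 0.5970143  -0.00966192  0.077     ][ WARN:0@0.235] global loadsave.cpp:1063 imwrite_ Unsupported depth image for selected encoder is fallbacked to CV_8U.
```

View pics/c1.png

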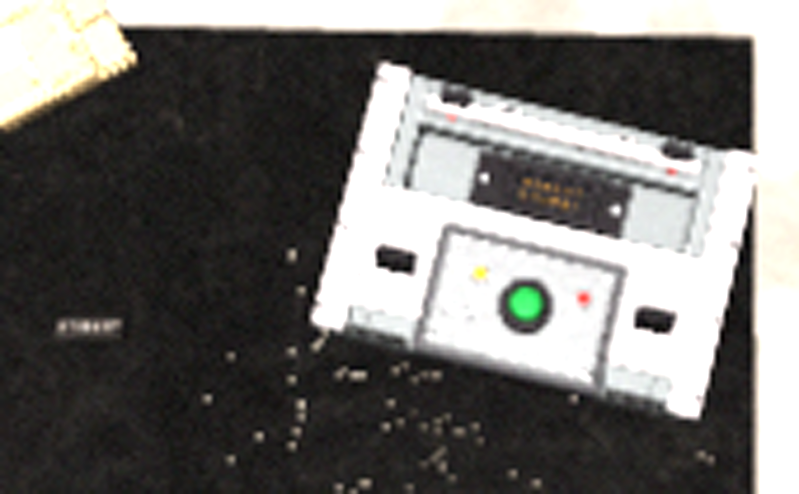

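The enlarged crop shows:
- fixture corners at (385,65), (755,155), (698,415) and (313,325)
- tabs at (396,260) and (655,320)
- button at (526,303)
- plungers at (450,118) and (671,172)
- relay block label at about (90,325)

Next I'll fit the fixture pose.

```bash
cat >> h.py <<'E'
from scipy.optimize import least_squares
def fx(q,p):  # fixture pose q=(x,y,yaw), p in mm -> world m
    p=np.array(p,float)/1000; c,s=np.cos(q[2]),np.sin(q[2]); return np.array([q[0]+c*p[0]-s*p[1],q[1]+s*p[0]+c*p[1],p[2]])
def fit(obs,q0=(.6,0,-.23)): # obs: (cal,(u,v),(p))
    return least_squares(lambda q:np.ravel([proj(c,fx(q,p))-np.array(uv) for c,uv,p in obs]),q0,loss='soft_l1')
E
python3 - <<'E'
from h import *
c=eyes.calibration('top')
f=lambda u,v:(195+(u+.5)/4.7-.5,140+(v+.5)/4.7-.5)
o=[((526,303),(-66,-4,95)),((385,65),(90,146,58)),((755,155),(90,-146,58)),((698,415),(-116,-146,58)),((313,325),(-116,146,58)),((445,228),(-18,70,77)),((625,268),(-18,-70,77))]
r=fit([(c,f(*a),p) for a,p in o]);q=r.x;print(q,np.degrees(q[2]),r.fun.reshape(-1,2).round(2).tolist())
for n,a in (('L',(396,260)),('R',(655,320))):
    w=onz(c,*f(*a),.082);cc,s=np.cos(q[2]),np.sin(q[2]);d=w[:2]-q[:2];print(n,w,d[0]*cc+d[1]*s,-d[0]*s+d[1]*cc)
print(fx(q,(31,0,22)),onz(c,*f(90,325),.015))
E
```

```text
[ 0.61009407 -0.01284073 -0.23533479] -13.483690229451609 [[0.11, 0.19], [-1.04, -0.32], [0.91, -0.03], [0.03, 1.56], [-0.45, 0.73], [-0.41, -1.64], [0.96, -0.56]]
L [0.57853064 0.09312566 0.082     ] -0.05540145664260043 0.09568596352448151
R [ 0.53546846 -0.09459333  0.082     ] -0.05350651732219715 -0.09689955189944169
[ 0.64023959 -0.02006895  0.022     ] [0.53872585 0.32699031 0.015     ]
```

Call:
{"name": "jog_arm", "arguments": {
  "motion": [
    [-0.07, -0.035, 0, 0, 1],
    [-0.07, -0.035, 0, 0, 1],
    [-0.07, -0.035, 0, 0, 1],
    [-0.07, -0.035, 0, 0, 1],
    [-0.07, -0.035, 0, 0, 1]
  ]
}}

```text
t: 0.57
ee_pos: [0.3237, 0.5197, 0.2311]
tool_rot: [0.132, 0.991, -0.0, -0.0]
force: [-0.0, 0.3, -0.3]
gripper_width: 0.0856
finger_force: 0.0
```

Call:
{"name": "jog_arm", "arguments": {
  "motion": [
    [-0.07, -0.035, 0, 0, 1],
    [-0.07, -0.035, 0, -0.5, 1],
    [-0.07, -0.035, 0, -0.5, 1],
    [-0.07, -0.035, 0, -1, 1],
    [-0.07, -0.035, 0, -1, 1]
  ]
}}

```text
t: 0.98
ee_pos: [0.4769, 0.3985, 0.2312]
tool_rot: [-0.001, 1.0, -0.0, -0.0]
force: [0.4, -0.2, 0.6]
gripper_width: 0.0851
finger_force: 0.0
```

Call:
{"name": "jog_arm", "arguments": {
  "motion": [
    [-0.06, -0.07, 0.0, 0, 1],
    [-0.06, -0.07, 0.05, 0, 1],
    [0, 0, 0.05, 0, 1],
    [0, 0, 0.02, 0, 1],
    [0, 0, 0, 0, 1]
  ]
}}

```text
t: 1.4
ee_pos: [0.5249, 0.3398, 0.1735]
tool_rot: [0.002, 1.0, -0.002, -0.002]
force: [0.2, -0.3, -0.0]
gripper_width: 0.0855
finger_force: 0.0
```

```bash
python3 - <<'E'
from h import *
c=eyes.calibration('wrist');s=arm.read_state();im=snap('wrist','w1');print(s['ee_pos'],s['tool_rot'])
import json;json.dump({k:np.array(v).tolist() for k,v in c.items()},open('w1.json','w'))
a=cv2.resize(im[100:360,160:480,::-1],None,fx=2.3,fy=2.3,interpolation=cv2.INTER_CUBIC);a=cv2.convertScaleAbs(a,alpha=1.5,beta=20);cv2.imwrite('pics/w1c.png',a)
print(proj(c,s['ee_pos']),proj(c,[.539,.327,.015]))
E
```

```text
[0.52489522 0.33977398 0.17345511] [ 0.00162062  0.99999449 -0.00154101 -0.00245418]
[319.94489821 248.15208428] [308.12883207 195.56079223]
```

View pics/w1c.png

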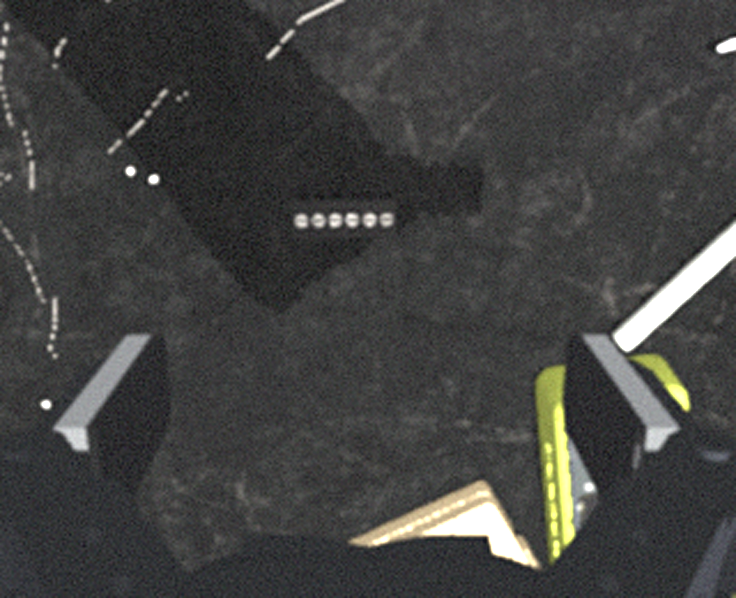

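The close view shows six light screws in a row, from (300,220) to (388,220) in the crop, lying parallel to the tool's y. The block's body is lost in shadow, so I'll brighten it.

```bash
python3 - <<'E'
from h import *
im=cv2.imread('pics/w1.png')[165:225,260:360].astype(float)
print(im.min(),im.mean())
im=np.clip((im/70)**.5*255,0,255).astype(np.uint8)
cv2.imwrite('pics/w1d.png',cv2.resize(im,None,fx=8,fy=8,interpolation=cv2.INTER_CUBIC))
E
```

```text
0.0 22.45138888888889
```

View pics/w1d.png

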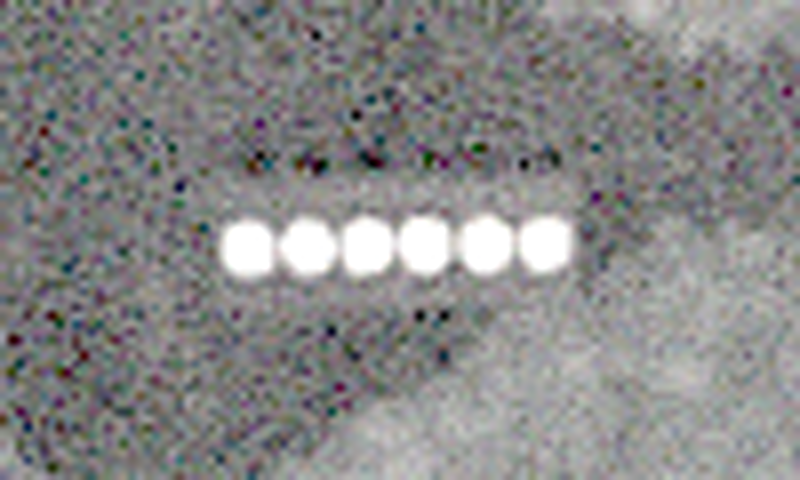

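The brightened crop shows the top of the block spanning about x 213–582 and y 172–308, centred at about (397,241), with a tilt of about 1°.

```bash
python3 - <<'E'
from h import *
import json
c=json.load(open('w1.json'))
f=lambda u,v:(260+(u+.5)/8-.5,165+(v+.5)/8-.5)
p=onz(c,*f(397,241),.015);a=onz(c,*f(248,248),.016);b=onz(c,*f(546,243),.016)
print(p,np.degrees(np.arctan2(*(b-a)[[1,0]])),np.linalg.norm(b-a))
e=[onz(c,*f(213,241),.015),onz(c,*f(582,241),.015)];print(np.linalg.norm(e[1]-e[0]))
s=arm.read_state();Rm=R.from_quat(s['tool_rot']);d=p-s['ee_pos'];d[2]=.005-s['ee_pos'][2];print(d,Rm.inv().apply(d)/.5)
E
```

```text
[0.53802391 0.32815757 0.015     ] 90.85157159986007 0.040163848275980685
0.04985450131343067
[ 0.012833  -0.0132321 -0.1702714] [-0.02672113 -0.02604433  0.34049401]
```

Call:
{"name": "jog_arm", "arguments": {
  "motion": [
    [-0.026, -0.026, 0.06, -0.17, 1],
    [0, 0, 0.08, 0, 1],
    [0, 0, 0.08, 0, 1],
    [0, 0, 0.02, 0, 0.7],
    [0, 0, 0, 0, 0.7]
  ]
}}

```text
t: 1.87
ee_pos: [0.5372, 0.3284, 0.0545]
tool_rot: [-0.007, 1.0, -0.001, -0.002]
force: [0.1, 0.1, 0.2]
gripper_width: 0.0727
finger_force: 0.0
```

```bash
cat >> h.py <<'E'
def to(p):
    s=arm.read_state();d=np.array(p)-s['ee_pos'];M=R.from_quat(s['tool_rot']);m=M.as_matrix()
    print('t',round(s['t'],2),'pos',s['ee_pos'].round(4),'tool-y az',np.degrees(np.arctan2(m[1,1],m[0,1])).round(2),'d/.5',(M.inv().apply(d)/.5).round(4),'F',s['force'].round(1),'w',s['gripper_width'].round(4))
E
python3 -c "
from h import *
to([.538,.3282,.005])"
```

```text
Traceback (most recent call last):
  File "h.py", line 21, in to
    print('t',round(s['t'],2),'pos',s['ee_pos'].round(4),'tool-y az',np.degrees(np.arctan2(m[1,1],m[0,1])).round(2),'d/.5',(M.inv().apply(d)/.5).round(4),'F',s['force'].round(1),'w',s['gripper_width'].round(4))
                                                                                                                                                                                      ^^^^^^^^^^^^^^^^^^^^^^^^
AttributeError: 'float' object has no attribute 'round'
```

Call:
{"name": "jog_arm", "arguments": {
  "motion": [
    [0, 0, 0.05, 0, 0.7],
    [0, 0, 0.04, 0, 0.7],
    [0, 0, 0, 0, 0.7]
  ],
  "squeeze": 25
}}

```text
t: 2.12
ee_pos: [0.5388, 0.3288, 0.0112]
tool_rot: [-0.007, 1.0, -0.0, -0.001]
force: [0.1, 0.2, -0.5]
gripper_width: 0.0727
finger_force: 0.0
```

```bash
sed -i "s/s\['gripper_width'\].round(4)/round(float(s['gripper_width']),4)/" h.py; python3 -c "
from h import *
to([.538,.3282,.005])"
```

```text
t 2.12 pos [0.5388 0.3288 0.0112] tool-y az 90.78 d/.5 [ 0.0016 -0.0012  0.0124] F [ 0.1  0.2 -0.5] w 0.0727
```

Call:
{"name": "jog_arm", "arguments": {
  "motion": [
    [0, 0, 0.008, 0, 0.7],
    [0, 0, 0, 0, 0.4],
    [0, 0, 0, 0, -0.2],
    [0, 0, 0, 0, -0.2],
    [0, 0, 0, 0, -0.2]
  ],
  "squeeze": 25
}}

```text
t: 2.53
ee_pos: [0.5409, 0.3289, 0.0099]
tool_rot: [-0.006, 1.0, 0.001, 0.001]
force: [-1.0, 0.8, 5.3]
gripper_width: 0.0486
finger_force: 24.9
```

Call:
{"name": "jog_arm", "arguments": {
  "motion": [
    [0, 0, 0, 0, -0.2],
    [0, 0, 0, 0, -0.2],
    [0, 0, 0, 0, -0.2]
  ]
}}

```text
t: 2.78
ee_pos: [0.5409, 0.3289, 0.0099]
tool_rot: [-0.006, 1.0, 0.001, 0.001]
force: [-1.3, -0.4, 4.7]
gripper_width: 0.0487
finger_force: 24.9
```

Call:
{"name": "jog_arm", "arguments": {
  "motion": [
    [0, 0, -0.03, 0, -0.2],
    [0, 0, -0.07, 0, -0.2],
    [0, 0, -0.08, 0, -0.2],
    [0, 0, -0.08, 0, -0.2],
    [0, 0, 0, 0, -0.2]
  ]
}}

```text
t: 3.2
ee_pos: [0.5447, 0.3307, 0.1476]
tool_rot: [-0.006, 1.0, 0.005, 0.006]
force: [1.8, 0.5, 0.2]
gripper_width: 0.0483
finger_force: 26.1
```

```bash
python3 - <<'E'
from h import *
to([.640,-.020,.12])
c=eyes.calibration('wrist');s=arm.read_state();im=snap('wrist','w2')[:,:,::-1]
print(proj(c,s['ee_pos']))
a=cv2.resize(im[170:330,200:440],None,fx=3.3,fy=3.3,interpolation=cv2.INTER_CUBIC).astype(float);cv2.imwrite('pics/w2c.png',np.clip((a/140)**.6*255,0,255).astype(np.uint8))
E
```

```text
t 3.2 pos [0.5447 0.3307 0.1476] tool-y az 90.64 d/.5 [-0.1821 -0.704   0.0511] F [1.8 0.5 0.2] w 0.0483
[319.99373971 248.1114775 ]
```

View pics/w2c.png

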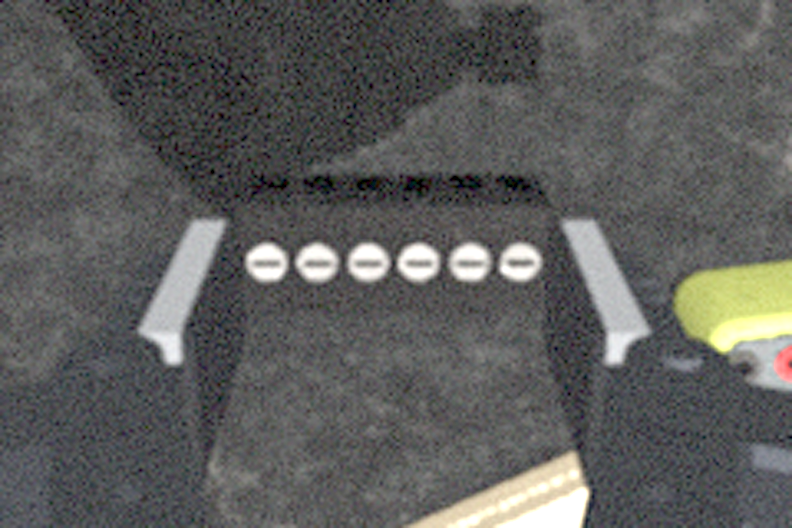

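The picture shows the block level between the fingertips, screws centred at (394,262) in the crop, and the block centre close to the TCP projection.

Call:
{"name": "jog_arm", "arguments": {
  "motion": [
    [-0.01, -0.04, 0, 0, -0.2],
    [-0.02, -0.078, 0, 0, -0.2],
    [-0.02, -0.078, 0, 0, -0.2],
    [-0.02, -0.078, 0, 0, -0.2],
    [-0.02, -0.078, 0, 0, -0.2]
  ]
}}

```text
t: 3.67
ee_pos: [0.5867, 0.1506, 0.1375]
tool_rot: [-0.006, 1.0, 0.0, -0.0]
force: [0.2, 0.1, -0.7]
gripper_width: 0.0484
finger_force: 26.1
```

Call:
{"name": "jog_arm", "arguments": {
  "motion": [
    [-0.02, -0.078, 0, 0, -0.2],
    [-0.02, -0.078, 0, 0, -0.2],
    [-0.02, -0.078, 0, 0, -0.2],
    [-0.02, -0.078, 0, 0, -0.2],
    [-0.01, -0.04, 0, 0.9, -0.2]
  ]
}}

```text
t: 4.08
ee_pos: [0.6342, -0.0302, 0.1378]
tool_rot: [0.036, 0.999, -0.001, 0.0]
force: [0.3, -0.6, -0.7]
gripper_width: 0.0484
finger_force: 26.1
```

Call:
{"name": "jog_arm", "arguments": {
  "motion": [
    [0, 0, 0, 0.9, -0.2],
    [0, 0, 0, 0.9, -0.2],
    [0, 0, 0, 0.15, -0.2],
    [0, 0, 0, 0, -0.2],
    [0, 0, 0, 0, -0.2]
  ]
}}

```text
t: 4.5
ee_pos: [0.6337, -0.0226, 0.1374]
tool_rot: [0.117, 0.993, 0.0, -0.0]
force: [0.8, -0.4, 0.5]
gripper_width: 0.0488
finger_force: 26.1
```

```bash
python3 - <<'E'
from h import *
import json
to([.640,-.020,.12])
c=eyes.calibration('wrist');s=arm.read_state();im=snap('wrist','w3')[:,:,::-1]
json.dump({k:np.array(v).tolist() for k,v in c.items()},open('w3.json','w'))
a=cv2.resize(im[40:380,110:530],None,fx=1.75,fy=1.75,interpolation=cv2.INTER_CUBIC);cv2.imwrite('pics/w3c.png',a)
T=np.array(c['world_from_camera']);print('tcp depth',-(T[:3,:3].T@(s['ee_pos']-T[:3,3]))[2],R.from_quat(s['tool_rot']).as_matrix()[:,2])
E
```

```text
t 4.5 pos [ 0.6337 -0.0226  0.1374] tool-y az 76.6 d/.5 [-0.0111  0.0079  0.0347] F [ 0.8 -0.4  0.5] w 0.0488
tcp depth 0.1570217705885109 [-2.44458699e-04  1.61377806e-04 -9.99999957e-01]
```

View pics/w3c.png

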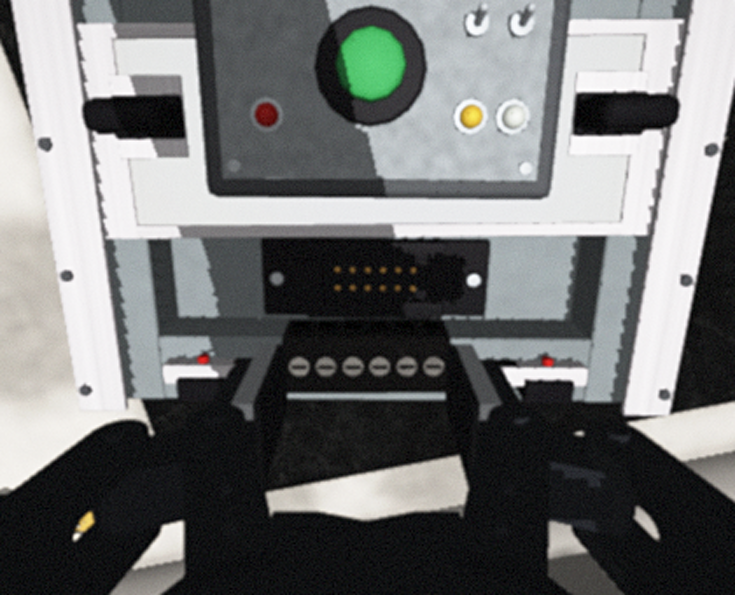

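The view shows:
- button at (372,63)
- console rear corners at (212,193) and (548,195)
- outer lip rear corners at (80,408) and (672,412)
- plungers at (203,359) and (548,361)
- dark pocket plate spanning x 263–488 with gold contacts centred near (375,279)
- shutter leading edge at y≈236
- tabs at (135,117) and (627,115)

```bash
python3 - <<'E'
from h import *
import json
c=json.load(open('w3.json'))
f=lambda u,v:(110+(u+.5)/1.75-.5,40+(v+.5)/1.75-.5)
o=[((372,63),(-66,-4,95)),((212,193),(-18,-70,77)),((548,195),(-18,70,77)),((80,408),(90,-146,58)),((672,412),(90,146,58)),((623,415),(90,123,58)),((128,408),(90,-123,58))]
r=fit([(c,f(*a),p) for a,p in o]);q=r.x;print(q,np.degrees(q[2]),(r.fun.reshape(-1,2)*1.75).round(1).tolist())
g=lambda p:((proj(c,fx(q,p))+.5-[110,40])*1.75-.5).round()
for p in [(31,0,22),(31,27,26),(31,-27,26),(42.5,0,26),(19.5,0,26),(62,85,51),(62,-85,51)]: print(p,g(p))
def loc(u,v,z):
    w=onz(c,*f(u,v),z/1000);cc,s=np.cos(q[2]),np.sin(q[2]);d=w[:2]-q[:2];return (np.array([d[0]*cc+d[1]*s,-d[0]*s+d[1]*cc])*1000).round(1)
print('plate',loc(375,279,22),loc(263,279,22),loc(488,279,22),loc(375,240,22),loc(375,315,22))
print('edge',loc(110,237,52),loc(645,235,52),'tabs',loc(135,100,82),loc(627,98,82),'plungers',loc(203,359,51),loc(548,361,51))
# block
s=arm.read_state();M=R.from_quat(s['tool_rot'])
for z in (.006,0.003,0):
  b=onz(c,*f(366,366),s['ee_pos'][2]+z);a=[onz(c,*f(u,366),s['ee_pos'][2]+z) for u in(299,434)]
  print(z,M.inv().apply(b-s['ee_pos'])*1000,np.linalg.norm(a[1]-a[0]))
E
```

```text
[ 0.60925564 -0.0113103  -0.2425538 ] -13.89730895115978 [[0.4, -2.7], [-6.8, 1.4], [7.4, 2.4], [0.5, 0.1], [-1.6, 0.6], [1.0, -2.8], [-0.9, 0.4]]
(31, 0, 22) [376. 276.]
(31, 27, 26) [428. 278.]
(31, -27, 26) [325. 277.]
(42.5, 0, 26) [376. 299.]
(19.5, 0, 26) [377. 256.]
(62, 85, 51) [549. 354.]
(62, -85, 51) [204. 351.]
plate [32.8 -0.6] [ 33.4 -60.1] [32.3 59.5] [11.7 -0.8] [53.2 -0.3]
edge [   5.  -123.2] [  1.9 122.3] tabs [-53.2 -91.7] [-55.5  90.5] plungers [ 66.3 -85.7] [65.9 85.1]
0.006 [ 2.39457386 -0.33867333 -5.99950849] 0.040097707875334274
0.003 [ 0.92142789 -0.33907178 -2.99984098] 0.040974079414705565
0 [-5.51718081e-01 -3.39470227e-01 -1.73469299e-04] 0.04185045095407683
```

```bash
python3 - <<'E'
from h import *
q=(.60926,-.01131,-.2425)
s=arm.read_state();n=fx(q,(32,-.4,22));n[2]+=.0095
m=R.from_euler('z',-13.8,degrees=True).as_matrix()@np.diag([-1,1,-1])
t=n-m@np.array([.0029,-.0004,0]);print(n,t);to(t)
E
```

```text
[ 0.64022765 -0.01938246  0.0315    ] [ 0.64313935 -0.01968576  0.0315    ]
t 4.55 pos [ 0.6337 -0.0226  0.1374] tool-y az 76.58 d/.5 [-0.017   0.01    0.2118] F [-0.   0.4 -0.3] w 0.0483
```

Call:
{"name": "jog_arm", "arguments": {
  "motion": [
    [-0.017, 0.01, 0.02, 0.08, -0.2],
    [0, 0, 0.07, 0, -0.2],
    [0, 0, 0.07, 0, -0.2],
    [0, 0, 0, 0, -0.2],
    [0, 0, 0, 0, -0.2]
  ]
}}

```text
t: 4.97
ee_pos: [0.6416, -0.02, 0.056]
tool_rot: [0.121, 0.993, -0.0, -0.002]
force: [1.2, 0.7, 1.1]
gripper_width: 0.0485
finger_force: 26.3
```

```bash
python3 - <<'E'
from h import *
to([.6431,-.0197,.0315])
c=eyes.calibration('wrist');im=snap('wrist','w4')[:,:,::-1]
a=cv2.resize(im[130:330,200:440],None,fx=3.3,fy=3,interpolation=cv2.INTER_CUBIC).astype(float);cv2.imwrite('pics/w4c.png',np.clip((a/200)**.6*255,0,255).astype(np.uint8))
E
```

```text
t 4.97 pos [ 0.6416 -0.02    0.056 ] tool-y az 76.1 d/.5 [-0.0029  0.0014  0.0491] F [1.2 0.7 1.1] w 0.0485
```

View pics/w4c.png

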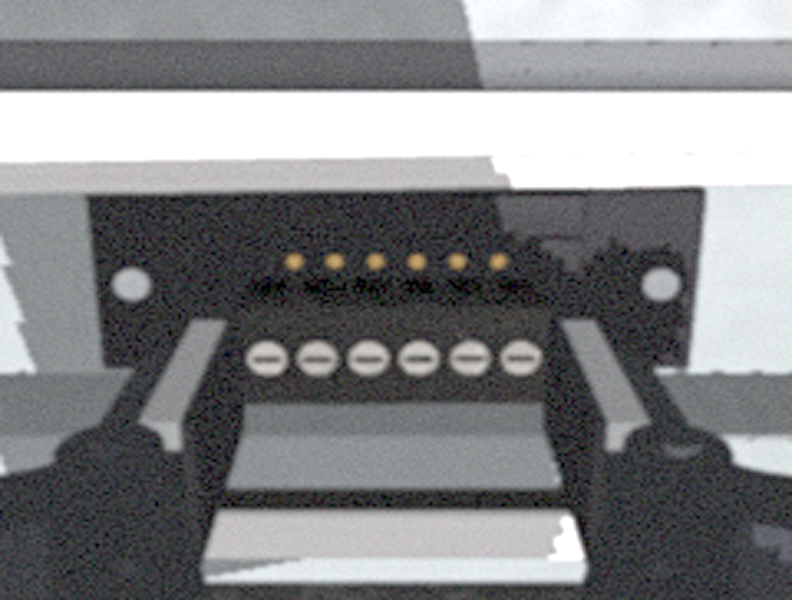

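Plate screws at (132,285) and (660,285) centre on 396, and the block's screws centre on 394. I'll check the x alignment from these.

```bash
python3 - <<'E'
from h import *
c=eyes.calibration('wrist');s=arm.read_state();M=R.from_quat(s['tool_rot']);g=lambda u,v,z:M.inv().apply(onz(c,200+u/3.3,130+v/3,z)-s['ee_pos'])*1000
for z in(.018,.022,.026): print(z,g(132,285,z),g(660,285,z))
print('blk screws',g(394,358,s['ee_pos'][2]+.006),'top edges',g(394,312,s['ee_pos'][2]+.0055),g(394,402,s['ee_pos'][2]+.0055))
print(M.as_matrix()[:,2])
E
```

```text
0.018 [ -2.51701566 -53.79319838  40.06137775] [-2.52148593 54.57526549 40.04224742]
0.022 [ -0.94035731 -52.62597963  36.06171422] [-0.94473006 53.37848876 36.04300121]
0.026 [  0.63630104 -51.45876089  32.06205069] [ 0.63202581 52.18171202 32.043755  ]
blk screws [ 2.08912724 -0.07743868 -5.99926754] top edges [10.48857774 -0.07894585 -5.49637551] [-6.69245564 -0.07443835 -5.50229132]
[-3.76639607e-04 -8.84681120e-05 -9.99999925e-01]
```

Call:
{"name": "jog_arm", "arguments": {
  "motion": [
    [-0.004, 0.001, 0.02, 0, -0.2],
    [0, 0, 0.018, 0, -0.2],
    [0, 0, 0, 0, -0.2]
  ]
}}

```text
t: 5.27
ee_pos: [0.6452, -0.0202, 0.0379]
tool_rot: [0.122, 0.993, 0.0, -0.0]
force: [-0.5, -0.2, -0.0]
gripper_width: 0.0482
finger_force: 26.3
```

Call:
{"name": "jog_arm", "arguments": {
  "motion": [
    [0, 0, 0.004, 0, -0.2],
    [0, 0, 0.004, 0, -0.2],
    [0, 0, 0, 0, -0.2]
  ]
}}

```text
t: 5.52
ee_pos: [0.6456, -0.0203, 0.0357]
tool_rot: [0.122, 0.993, 0.0, 0.0]
force: [-3.3, 1.0, 8.3]
gripper_width: 0.0482
finger_force: 27.2
```

Call:
{"name": "jog_arm", "arguments": {
  "motion": [
    [0, 0, -0.008, 0, -0.2],
    [0.004, 0, 0, 0, -0.2],
    [0, 0, 0, 0, -0.2]
  ]
}}

```text
t: 5.77
ee_pos: [0.6434, -0.0197, 0.0388]
tool_rot: [0.122, 0.993, 0.0, 0.0]
force: [-0.0, -0.2, -1.0]
gripper_width: 0.0484
finger_force: 26.3
```

```bash
python3 - <<'E'
from h import *
to([.6433,-.0197,.0315])
c=eyes.calibration('wrist');s=arm.read_state();im=snap('wrist','w5')[:,:,::-1]
a=cv2.resize(im[190:280,245:395],None,fx=5.2,fy=5.2,interpolation=cv2.INTER_CUBIC).astype(float);cv2.imwrite('pics/w5c.png',np.clip((a/160)**.5*255,0,255).astype(np.uint8))
E
```

```text
t 5.77 pos [ 0.6434 -0.0197  0.0388] tool-y az 76.03 d/.5 [ 0.0002 -0.0001  0.0146] F [-0.  -0.2 -1. ] w 0.0484
```

View pics/w5c.png

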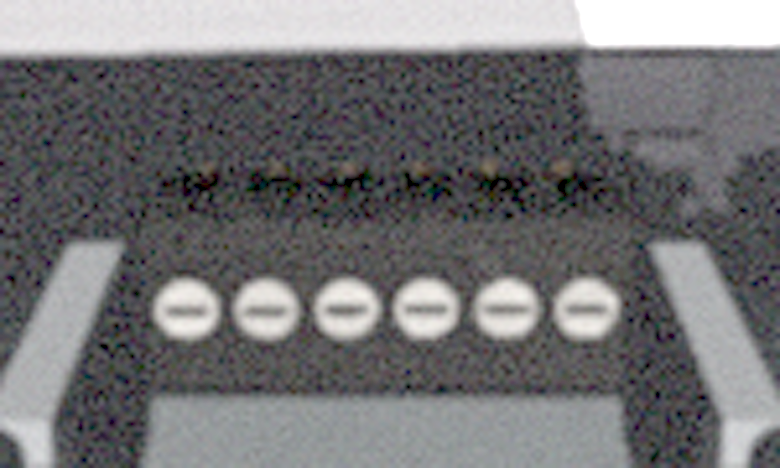

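The block now lies over the pocket, with the contacts just vanishing behind its edge at y≈165. I'll lower it gently.

Call:
{"name": "jog_arm", "arguments": {
  "motion": [
    [0, 0, 0.005, 0, -0.2],
    [0, 0, 0.004, 0, -0.2],
    [0, 0, 0.002, 0, -0.2],
    [0, 0, 0, 0, -0.2]
  ]
}}

```text
t: 6.15
ee_pos: [0.6431, -0.0198, 0.0323]
tool_rot: [0.122, 0.993, -0.0, -0.0]
force: [-0.5, -0.3, 0.6]
gripper_width: 0.0485
finger_force: 26.3
```

Call:
{"name": "jog_arm", "arguments": {
  "motion": [
    [0, 0, 0.003, 0, -0.2],
    [0, 0, 0, 0, -0.2]
  ]
}}

```text
t: 6.32
ee_pos: [0.6434, -0.0198, 0.032]
tool_rot: [0.122, 0.993, 0.0, -0.0]
force: [-1.4, 0.2, 4.5]
gripper_width: 0.0482
finger_force: 27.0
```

Call:
{"name": "jog_arm", "arguments": {
  "motion": [
    [0, 0, 0, 0, 0.2],
    [0, 0, 0, 0, 0.4],
    [0, 0, 0, 0, 0.5],
    [0, 0, -0.01, 0, 0.5],
    [0, 0, -0.04, 0, 0.5]
  ]
}}

```text
t: 6.73
ee_pos: [0.6411, -0.0197, 0.0539]
tool_rot: [0.122, 0.993, -0.0, -0.003]
force: [-0.3, -0.8, 0.1]
gripper_width: 0.0642
finger_force: 0.0
```

Call:
{"name": "jog_arm", "arguments": {
  "motion": [
    [0, 0, -0.08, 0, 0.5],
    [0, 0, -0.08, 0, -1],
    [0, 0, 0, 0, -1],
    [0, 0, 0, 0, -1]
  ]
}}

```text
t: 7.07
ee_pos: [0.6456, -0.0199, 0.1397]
tool_rot: [0.122, 0.993, 0.001, 0.003]
force: [-0.0, -0.3, -0.3]
gripper_width: 0.0282
finger_force: 0.0
```

```bash
python3 - <<'E'
from h import *
import json
to([.64,-.02,.12])
c=eyes.calibration('wrist');s=arm.read_state();im=snap('wrist','w6')[:,:,::-1]
json.dump({k:np.array(v).tolist() for k,v in c.items()},open('w6.json','w'))
a=cv2.resize(im[60:300,140:500],None,fx=2.2,fy=2.2,interpolation=cv2.INTER_CUBIC).astype(float);cv2.imwrite('pics/w6c.png',np.clip((a/230)**.6*255,0,255).astype(np.uint8))
E
```

```text
t 7.07 pos [ 0.6456 -0.0199  0.1397] tool-y az 76.01 d/.5 [ 0.011  -0.0029  0.0394] F [-0.  -0.3 -0.3] w 0.0282
```

View pics/w6c.png

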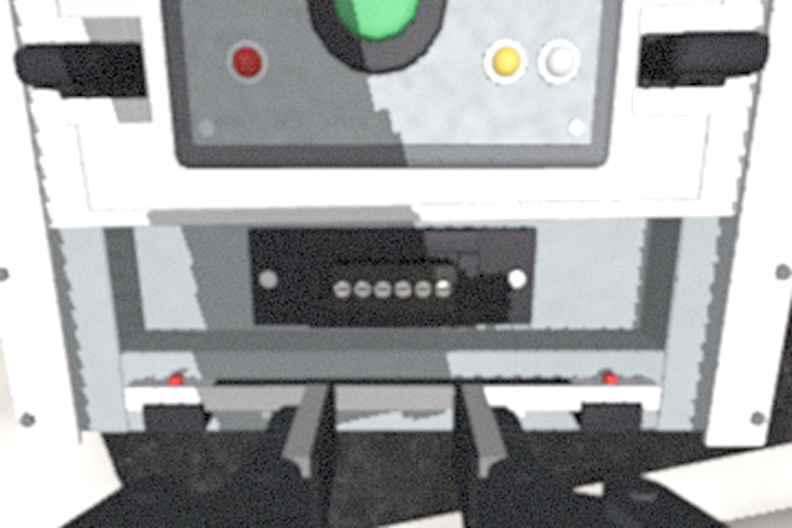

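The picture shows the block seated level and square in its pocket: screw row at (342–443,289), plate screws at (268,279) and (517,279). Both plungers show at (176,379) and (610,379), and the shutter edge runs from (50,225) to (735,215).

```bash
cat >> h.py <<'E'
Q=np.array((.60926,-.01131,-.2425))
def loc(w):
    cc,s=np.cos(Q[2]),np.sin(Q[2]);d=np.array(w)[:2]-Q[:2];return (np.array([d[0]*cc+d[1]*s,-d[0]*s+d[1]*cc])*1000).round(1)
def st(p=None):
    s=arm.read_state();print('fix',loc(s['ee_pos']),'z',(s['ee_pos'][2]*1000).round(1))
    if p is not None: to(fx(Q,p))
E
python3 - <<'E'
from h import *
import json
c=json.load(open('w6.json'));f=lambda u,v:(140+(u+.5)/2.2-.5,60+(v+.5)/2.2-.5)
for n,u,v,z in [('edgeR',55,227,52),('edgeL',732,216,52),('plR',176,379,51),('plL',610,379,51),('barR',165,390,58),('tabRtop',80,45,82),('tabRbot',80,97,82),('tabLtop',700,35,82),('tabLbot',700,87,82),('tabRfoot',80,97,52),('tabLfoot',700,87,52),('plate',392,279,22),('consoleR',180,165,77),('consoleL',606,165,77)]:
    print(n,loc(onz(c,*f(u,v),z/1000)))
st((-82,98,64))
E
```

```text
edgeR [   5.5 -123.2]
edgeL [  2.  122.8]
plR [ 65.8 -85.5]
plL [66.3 84.9]
barR [ 67.4 -87.6]
tabRtop [-53.2 -91.7]
tabRbot [-38.7 -93.8]
tabLtop [-55.6  89.6]
tabLbot [-41.2  91.5]
tabRfoot [ -39.5 -107.8]
tabLfoot [-42.4 105.2]
plate [32.9 -0.7]
consoleR [-18.3 -67.4]
consoleL [-18.1  67.2]
fix [35.7  0.2] z 137.5
t 7.12 pos [ 0.6439 -0.0197  0.1375] tool-y az 76.03 d/.5 [0.2359 0.1953 0.1468] F [ 0.1  0.5 -0.2] w 0.0207
```

Call:
{"name": "jog_arm", "arguments": {
  "motion": [
    [0.059, 0.049, 0, 0, -1],
    [0.059, 0.049, 0, 0, -1],
    [0.059, 0.049, 0, 0, -1],
    [0.059, 0.049, 0, 0, -1],
    [0, 0, 0, 0, -1]
  ]
}}

```text
t: 7.53
ee_pos: [0.5466, 0.1115, 0.1343]
tool_rot: [0.117, 0.993, 0.001, -0.004]
force: [-0.5, 1.3, -0.3]
gripper_width: 0.0
finger_force: 0.0
```

Call:
{"name": "jog_arm", "arguments": {
  "motion": [
    [0, 0, 0.05, 0, -1],
    [0, 0, 0.05, 0, -1],
    [0, 0, 0.04, 0, -1],
    [0, 0, 0, 0, -1]
  ]
}}

```text
t: 7.87
ee_pos: [0.5486, 0.1029, 0.0616]
tool_rot: [0.121, 0.993, -0.002, -0.004]
force: [-0.8, -0.2, 0.1]
gripper_width: -0.0001
finger_force: 0.0
```

```bash
python3 -c "
from h import *
st((-72,98,64))"
```

```text
fix [-86.3  96.3] z 61.6
t 7.87 pos [0.5486 0.1029 0.0616] tool-y az 76.07 d/.5 [-0.0286  0.0033 -0.0051] F [-0.8 -0.2  0.1] w -0.0001
```

Call:
{"name": "jog_arm", "arguments": {
  "motion": [
    [-0.012, 0.002, 0, 0, -1],
    [-0.012, 0.001, 0, 0, -1],
    [-0.012, 0, 0, 0, -1],
    [0, 0, 0, 0, -1]
  ]
}}

```text
t: 8.2
ee_pos: [0.5727, 0.1005, 0.0676]
tool_rot: [0.122, 0.993, 0.0, 0.001]
force: [0.1, 0.2, 0.4]
gripper_width: 0.0
finger_force: 0.0
```

Call:
{"name": "jog_arm", "arguments": {
  "motion": [
    [-0.004, 0, 0, 0, -1],
    [-0.004, 0, 0, 0, -1]
  ]
}}

```text
t: 8.37
ee_pos: [0.5741, 0.1001, 0.0669]
tool_rot: [0.122, 0.993, 0.0, -0.0]
force: [-2.7, 0.2, 0.3]
gripper_width: 0.0001
finger_force: 1.4
```

```bash
python3 -c "
from h import *
st((-72,98,64))"
```

```text
fix [-60.9  99.7] z 66.9
t 8.37 pos [0.5741 0.1001 0.0669] tool-y az 76.03 d/.5 [ 0.0222 -0.0034  0.0058] F [-2.7  0.2  0.3] w 0.0001
```

Call:
{"name": "jog_arm", "arguments": {
  "motion": [
    [-0.005, 0, 0, 0, -1],
    [-0.005, 0, 0, 0, -1],
    [0, 0, 0, 0, -1]
  ]
}}

```text
t: 8.62
ee_pos: [0.5791, 0.0986, 0.0664]
tool_rot: [0.122, 0.993, -0.0, -0.0]
force: [-2.1, 0.4, 0.8]
gripper_width: 0.0002
finger_force: 1.4
```

```bash
python3 -c "
from h import *
st((-72,98,64))"
```

```text
fix [-55.7  99.5] z 66.4
t 8.62 pos [0.5791 0.0986 0.0664] tool-y az 76.03 d/.5 [ 0.0326 -0.003   0.0049] F [-2.1  0.4  0.8] w 0.0002
```

Call:
{"name": "jog_arm", "arguments": {
  "motion": [
    [-0.004, 0, 0, 0, -1],
    [0, 0, 0, 0, -1],
    [0.03, 0, -0.02, 0, -1],
    [0, 0, -0.075, 0, -1],
    [0, -0.04, -0.005, 0, -1]
  ]
}}

```text
t: 9.03
ee_pos: [0.566, 0.0872, 0.1213]
tool_rot: [0.119, 0.993, 0.003, 0.005]
force: [1.4, 0.1, 1.0]
gripper_width: 0.0004
finger_force: 0.0
```

Call:
{"name": "jog_arm", "arguments": {
  "motion": [
    [0, -0.078, 0, 0, -1],
    [0, -0.078, 0, 0, -1],
    [0, -0.078, 0, 0, -1],
    [0, -0.078, 0, 0, -1],
    [0, -0.039, 0, 0, -1]
  ]
}}

```text
t: 9.45
ee_pos: [0.5188, -0.0938, 0.1171]
tool_rot: [0.124, 0.992, -0.001, 0.001]
force: [-0.2, -0.5, 0.3]
gripper_width: -0.0001
finger_force: 0.0
```

Call:
{"name": "jog_arm", "arguments": {
  "motion": [
    [0, 0, 0.02, 0, -1],
    [0, 0, 0.06, 0, -1],
    [0, 0, 0.02, 0, -1],
    [0, 0, 0, 0, -1]
  ]
}}

```text
t: 9.78
ee_pos: [0.5181, -0.0872, 0.0642]
tool_rot: [0.121, 0.993, -0.0, -0.002]
force: [-0.9, -0.3, -0.3]
gripper_width: -0.0001
finger_force: 0.0
```

```bash
python3 -c "
from h import *
st((-60,-98,65))"
```

```text
fix [-70.3 -95.6] z 64.2
t 9.78 pos [ 0.5181 -0.0872  0.0642] tool-y az 76.07 d/.5 [-0.0206 -0.0048 -0.0016] F [-0.9 -0.3 -0.3] w -0.0001
```

Call:
{"name": "jog_arm", "arguments": {
  "motion": [
    [-0.014, -0.004, 0, 0, -1],
    [-0.008, 0, 0, 0, -1],
    [-0.006, 0, 0, 0, -1],
    [-0.006, 0, 0, 0, -1],
    [0, 0, 0, 0, -1]
  ]
}}

```text
t: 10.2
ee_pos: [0.5365, -0.0939, 0.0671]
tool_rot: [0.122, 0.993, 0.0, 0.001]
force: [-0.7, -0.4, 0.7]
gripper_width: 0.0002
finger_force: 0.0
```

```bash
python3 -c "
from h import *
st((-50,-98,65))"
```

```text
fix [-50.8 -97.7] z 67.1
t 10.2 pos [ 0.5365 -0.0939  0.0671] tool-y az 76.04 d/.5 [-0.0016 -0.0006  0.0042] F [-0.7 -0.4  0.7] w 0.0002
```

Call:
{"name": "jog_arm", "arguments": {
  "motion": [
    [-0.005, 0, 0.002, 0, -1],
    [-0.004, 0, 0, 0, -1]
  ]
}}

```text
t: 10.37
ee_pos: [0.5395, -0.0948, 0.0655]
tool_rot: [0.122, 0.993, 0.0, -0.0]
force: [-3.0, 0.8, 1.8]
gripper_width: -0.0003
finger_force: 1.5
```

```bash
python3 -c "
from h import *
st((-50,-98,65))"
```

```text
fix [-47.7 -97.8] z 65.5
t 10.37 pos [ 0.5395 -0.0948  0.0655] tool-y az 76.04 d/.5 [ 0.0046 -0.0004  0.0009] F [-3.   0.8  1.8] w -0.0003
```

Call:
{"name": "jog_arm", "arguments": {
  "motion": [
    [0.026, 0, -0.02, 0, -1],
    [0, 0, -0.075, 0, -1],
    [0, 0.04, -0.005, 0, -1],
    [0, 0.078, 0, 0, -1],
    [0, 0.078, 0, 0, -1]
  ]
}}

```text
t: 10.78
ee_pos: [0.5524, 0.0028, 0.1169]
tool_rot: [0.124, 0.992, 0.0, 0.002]
force: [1.4, 0.5, -0.2]
gripper_width: 0.0002
finger_force: 0.0
```

Call:
{"name": "jog_arm", "arguments": {
  "motion": [
    [0, 0.078, 0, 0, -1],
    [0, 0.078, 0, 0, -1],
    [0, 0.039, 0.02, 0, -1],
    [0, 0, 0.06, 0, -1],
    [0, 0, 0.02, 0, -1]
  ]
}}

```text
t: 11.2
ee_pos: [0.5737, 0.1001, 0.0631]
tool_rot: [0.12, 0.993, 0.0, -0.001]
force: [-0.5, -0.6, -0.5]
gripper_width: -0.0002
finger_force: 0.0
```

Call:
{"name": "jog_arm", "arguments": {
  "motion": [
    [0, 0, 0, 0, -1],
    [-0.006, 0, 0, 0, -1],
    [0, 0, 0, 0, -1]
  ]
}}

```text
t: 11.45
ee_pos: [0.5786, 0.0956, 0.0666]
tool_rot: [0.123, 0.992, -0.0, 0.001]
force: [0.4, -0.2, -0.1]
gripper_width: -0.0002
finger_force: 0.0
```

```bash
python3 -c "
from h import *
st((-50,98,65))"
```

```text
fix [-55.5  96.4] z 66.6
t 11.45 pos [0.5786 0.0956 0.0666] tool-y az 75.89 d/.5 [-0.0109  0.0032  0.0032] F [ 0.4 -0.2 -0.1] w -0.0002
```

Push in 2.5 mm rows, watching for contact.

Call:
{"name": "jog_arm", "arguments": {
  "motion": [
    [-0.005, 0.003, 0, 0, -1],
    [-0.005, 0, 0, 0, -1]
  ]
}}

```text
t: 11.62
ee_pos: [0.5831, 0.0971, 0.0666]
tool_rot: [0.122, 0.993, 0.0, 0.001]
force: [-2.2, 0.7, 1.3]
gripper_width: 0.0003
finger_force: 1.4
```

Call:
{"name": "jog_arm", "arguments": {
  "motion": [
    [-0.006, 0, 0.002, 0, -1],
    [-0.006, 0, 0, 0, -1]
  ]
}}

```text
t: 11.78
ee_pos: [0.5881, 0.096, 0.0647]
tool_rot: [0.122, 0.993, 0.0, -0.0]
force: [-3.1, 1.2, 1.2]
gripper_width: 0.0
finger_force: 1.4
```

```bash
python3 -c "
from h import *
st((-50,98,65))"
```

```text
fix [-46.3  99.1] z 64.7
t 11.78 pos [0.5881 0.096  0.0647] tool-y az 76.03 d/.5 [ 0.0073 -0.0022 -0.0006] F [-3.1  1.2  1.2] w 0.0
```

Call:
{"name": "jog_arm", "arguments": {
  "motion": [
    [-0.006, 0, 0, 0, -1],
    [-0.004, 0, 0, 0, -1]
  ]
}}

```text
t: 11.95
ee_pos: [0.5933, 0.0947, 0.0645]
tool_rot: [0.122, 0.993, 0.0, -0.0]
force: [-2.4, 0.7, 1.7]
gripper_width: -0.0005
finger_force: 1.5
```

```bash
python3 -c "
from h import *
st((-50,98,65))"
```

```text
fix [-41.   99.1] z 64.5
t 11.95 pos [0.5933 0.0947 0.0645] tool-y az 76.02 d/.5 [ 0.0181 -0.0022 -0.001 ] F [-2.4  0.7  1.7] w -0.0005
```

Call:
{"name": "jog_arm", "arguments": {
  "motion": [
    [0.03, 0, -0.02, 0, -1],
    [0, 0, -0.075, 0, -1],
    [0, -0.04, -0.005, 0, -1],
    [0, -0.078, 0, 0, -1],
    [0, -0.078, 0, 0, -1]
  ]
}}

```text
t: 12.37
ee_pos: [0.5564, 0.0035, 0.1155]
tool_rot: [0.12, 0.993, 0.0, 0.002]
force: [0.1, -1.5, -0.6]
gripper_width: -0.0001
finger_force: 0.0
```

Call:
{"name": "jog_arm", "arguments": {
  "motion": [
    [0, -0.078, 0, 0, -1],
    [0, -0.078, 0, 0, -1],
    [0, -0.04, 0.02, 0, -1],
    [0, 0, 0.06, 0, -1],
    [0, 0, 0.02, 0, -1]
  ]
}}

```text
t: 12.78
ee_pos: [0.5302, -0.0941, 0.0626]
tool_rot: [0.123, 0.992, -0.001, -0.0]
force: [-1.5, 0.9, 0.4]
gripper_width: -0.0
finger_force: 0.0
```

Call:
{"name": "jog_arm", "arguments": {
  "motion": [
    [0, 0, 0, 0, -1],
    [-0.008, 0, 0, 0, -1],
    [-0.005, 0, 0, 0, -1],
    [-0.005, 0, 0, 0, -1]
  ]
}}

```text
t: 13.12
ee_pos: [0.5417, -0.0933, 0.0656]
tool_rot: [0.121, 0.993, 0.0, 0.001]
force: [0.0, 0.6, 0.3]
gripper_width: 0.0001
finger_force: 0.4
```

```bash
python3 -c "
from h import *
st((-40,-98,65))"
```

```text
fix [-45.9 -95.8] z 65.6
t 13.12 pos [ 0.5417 -0.0933  0.0656] tool-y az 76.12 d/.5 [-0.0118 -0.0044  0.0012] F [0.  0.6 0.3] w 0.0001
```

Call:
{"name": "jog_arm", "arguments": {
  "motion": [
    [-0.006, -0.003, 0, 0, -1],
    [-0.006, 0, 0, 0, -1]
  ]
}}

```text
t: 13.28
ee_pos: [0.5455, -0.0965, 0.0649]
tool_rot: [0.121, 0.993, 0.0, -0.0]
force: [-3.6, 0.6, 0.7]
gripper_width: 0.0007
finger_force: 1.4
```

Call:
{"name": "jog_arm", "arguments": {
  "motion": [
    [-0.006, 0, 0, 0, -1],
    [-0.005, 0, 0, 0, -1]
  ]
}}

```text
t: 13.45
ee_pos: [0.5504, -0.0981, 0.0645]
tool_rot: [0.122, 0.993, 0.0, -0.001]
force: [-4.4, 1.7, 1.7]
gripper_width: -0.0
finger_force: 2.2
```

```bash
python3 -c "
from h import *
st((-40,-98,65))"
```

```text
fix [-36.3 -98.4] z 64.5
t 13.45 pos [ 0.5504 -0.0981  0.0645] tool-y az 76.04 d/.5 [ 0.0074  0.0007 -0.001 ] F [-4.4  1.7  1.7] w -0.0
```

Call:
{"name": "jog_arm", "arguments": {
  "motion": [
    [0.026, 0, -0.02, 0, -1],
    [0, 0, -0.075, 0, -1],
    [0, 0.04, -0.005, 0, -1],
    [0, 0.078, 0, 0, -1],
    [0, 0.078, 0, 0, -1]
  ]
}}

```text
t: 13.87
ee_pos: [0.5635, -0.0008, 0.116]
tool_rot: [0.124, 0.992, 0.0, 0.002]
force: [0.8, 0.8, -0.4]
gripper_width: -0.0
finger_force: 0.0
```

Call:
{"name": "jog_arm", "arguments": {
  "motion": [
    [0, 0.078, 0, 0, -1],
    [0, 0.078, 0, 0, -1],
    [0, 0.042, 0.02, 0, -1],
    [0, 0, 0.06, 0, -1],
    [0, 0, 0.02, 0, -1]
  ]
}}

```text
t: 14.28
ee_pos: [0.5852, 0.0983, 0.062]
tool_rot: [0.12, 0.993, -0.0, -0.001]
force: [0.4, -1.0, -1.1]
gripper_width: -0.0003
finger_force: 0.0
```

Call:
{"name": "jog_arm", "arguments": {
  "motion": [
    [0, 0, 0, 0, -1],
    [-0.009, 0, 0, 0, -1],
    [-0.005, 0, 0, 0, -1],
    [-0.006, 0, 0, 0, -1]
  ]
}}

```text
t: 14.62
ee_pos: [0.5964, 0.0924, 0.0657]
tool_rot: [0.123, 0.992, 0.0, 0.001]
force: [-2.4, -0.1, 1.6]
gripper_width: 0.0003
finger_force: 1.4
```

```bash
python3 -c "
from h import *
st((-40,98,65))"
```

```text
fix [-37.4  97.6] z 65.7
t 14.62 pos [0.5964 0.0924 0.0657] tool-y az 75.91 d/.5 [0.0053 0.0008 0.0015] F [-2.4 -0.1  1.6] w 0.0003
```

Call:
{"name": "jog_arm", "arguments": {
  "motion": [
    [-0.006, 0.002, 0, 0, -1],
    [-0.005, 0, 0, 0, -1],
    [-0.005, 0, 0, 0, -1]
  ]
}}

```text
t: 14.87
ee_pos: [0.6035, 0.0926, 0.0648]
tool_rot: [0.122, 0.993, 0.0, -0.0]
force: [-2.4, 0.9, 0.6]
gripper_width: -0.0
finger_force: 1.4
```

Call:
{"name": "jog_arm", "arguments": {
  "motion": [
    [0.03, 0, -0.02, 0, -1],
    [0, 0, -0.075, 0, -1],
    [0, -0.04, -0.005, 0, -1],
    [0, -0.078, 0, 0, -1],
    [0, -0.078, 0, 0, -1]
  ]
}}

```text
t: 15.28
ee_pos: [0.5667, 0.0018, 0.1158]
tool_rot: [0.12, 0.993, 0.001, 0.002]
force: [1.0, -1.0, -1.0]
gripper_width: -0.0
finger_force: 0.0
```

Call:
{"name": "jog_arm", "arguments": {
  "motion": [
    [0, -0.078, 0, 0, -1],
    [0, -0.078, 0, 0, -1],
    [0, -0.042, 0.02, 0, -1],
    [0, 0, 0.06, 0, -1],
    [0, 0, 0.02, 0, -1]
  ]
}}

```text
t: 15.7
ee_pos: [0.5403, -0.097, 0.0628]
tool_rot: [0.123, 0.992, -0.0, -0.0]
force: [-0.4, 0.3, -0.7]
gripper_width: -0.0001
finger_force: 0.0
```

Call:
{"name": "jog_arm", "arguments": {
  "motion": [
    [0, 0, 0, 0, -1],
    [-0.008, 0, 0, 0, -1],
    [-0.005, 0, 0, 0, -1],
    [-0.005, 0, 0, 0, -1]
  ]
}}

```text
t: 16.03
ee_pos: [0.5518, -0.0962, 0.0656]
tool_rot: [0.121, 0.993, 0.0, 0.001]
force: [0.2, -0.3, 0.1]
gripper_width: 0.0001
finger_force: 0.0
```

```bash
python3 -c "
from h import *
print(loc([.5964,.0924]))
st((-30,-98,65))"
```

```text
[-37.4  97.6]
fix [-35.4 -96.2] z 65.6
t 16.03 pos [ 0.5518 -0.0962  0.0656] tool-y az 76.13 d/.5 [-0.0108 -0.0036  0.0012] F [ 0.2 -0.3  0.1] w 0.0001
```

Call:
{"name": "jog_arm", "arguments": {
  "motion": [
    [-0.006, -0.003, 0, 0, -1],
    [-0.006, 0, 0, 0, -1]
  ]
}}

```text
t: 16.2
ee_pos: [0.5556, -0.0995, 0.0649]
tool_rot: [0.121, 0.993, 0.0, -0.0]
force: [-2.5, 0.6, 0.6]
gripper_width: -0.0
finger_force: 1.4
```

Call:
{"name": "jog_arm", "arguments": {
  "motion": [
    [-0.005, 0, 0, 0, -1],
    [-0.005, 0, 0, 0, -1]
  ]
}}

```text
t: 16.37
ee_pos: [0.5601, -0.1011, 0.0645]
tool_rot: [0.122, 0.993, 0.0, -0.0]
force: [-3.9, 1.9, 2.0]
gripper_width: -0.0002
finger_force: 2.0
```

```bash
python3 -c "
from h import *
st((-20,-98,65))"
```

```text
fix [-26.1 -98.9] z 64.5
t 16.37 pos [ 0.5601 -0.1011  0.0645] tool-y az 76.03 d/.5 [-0.0123  0.0019 -0.001 ] F [-3.9  1.9  2. ] w -0.0002
```

Call:
{"name": "jog_arm", "arguments": {
  "motion": [
    [0.026, 0, -0.02, 0, -1],
    [0, 0, -0.075, 0, -1],
    [0, 0.04, -0.005, 0, -1],
    [0, 0.078, 0, 0, -1],
    [0, 0.078, 0, 0, -1]
  ]
}}

```text
t: 16.78
ee_pos: [0.573, -0.0037, 0.1159]
tool_rot: [0.124, 0.992, 0.0, 0.002]
force: [-0.2, -0.2, -0.3]
gripper_width: -0.0003
finger_force: 0.0
```

Call:
{"name": "jog_arm", "arguments": {
  "motion": [
    [0, 0.078, 0, 0, -1],
    [0, 0.078, 0, 0, -1],
    [0, 0.042, 0.02, 0, -1],
    [0, 0, 0.06, 0, -1],
    [0, 0, 0.02, 0, -1]
  ]
}}

```text
t: 17.2
ee_pos: [0.5946, 0.0955, 0.062]
tool_rot: [0.12, 0.993, -0.0, -0.001]
force: [-1.5, -0.2, -0.7]
gripper_width: 0.0002
finger_force: 0.0
```

Call:
{"name": "jog_arm", "arguments": {
  "motion": [
    [0, 0, 0, 0, -1],
    [-0.009, 0.002, 0, 0, -1],
    [-0.005, 0.002, 0, 0, -1],
    [-0.006, 0, 0, 0, -1]
  ]
}}

```text
t: 17.53
ee_pos: [0.6066, 0.0918, 0.0658]
tool_rot: [0.122, 0.992, 0.0, 0.001]
force: [-1.8, 0.3, 1.2]
gripper_width: -0.0004
finger_force: 1.3
```

Call:
{"name": "jog_arm", "arguments": {
  "motion": [
    [-0.006, 0, 0, 0, -1],
    [-0.005, 0, 0, 0, -1],
    [-0.005, 0, 0, 0, -1]
  ]
}}

```text
t: 17.78
ee_pos: [0.6133, 0.0907, 0.0649]
tool_rot: [0.122, 0.993, 0.0, -0.0]
force: [-2.7, 0.3, 1.8]
gripper_width: 0.0
finger_force: 1.5
```

```bash
python3 -c "
from h import *
st((-20,98,65))"
```

```text
fix [-20.5 100. ] z 64.9
t 17.78 pos [0.6133 0.0907 0.0649] tool-y az 76.01 d/.5 [-0.0011 -0.0039 -0.0002] F [-2.7  0.3  1.8] w 0.0
```

Call:
{"name": "jog_arm", "arguments": {
  "motion": [
    [0.03, 0, -0.02, 0, -1],
    [0, -0.002, -0.075, 0, -1],
    [0, -0.04, -0.005, 0, -1],
    [0, -0.078, 0, 0, -1],
    [0, -0.078, 0, 0, -1]
  ]
}}

```text
t: 18.2
ee_pos: [0.5763, -0.0013, 0.1158]
tool_rot: [0.12, 0.993, 0.001, 0.002]
force: [0.9, -1.1, -0.2]
gripper_width: 0.0002
finger_force: 0.0
```

Call:
{"name": "jog_arm", "arguments": {
  "motion": [
    [0, -0.078, 0, 0, -1],
    [0, -0.078, 0, 0, -1],
    [0, -0.042, 0.02, 0, -1],
    [0, 0, 0.06, 0, -1],
    [0, 0, 0.02, 0, -1]
  ]
}}

```text
t: 18.62
ee_pos: [0.5498, -0.1001, 0.0627]
tool_rot: [0.124, 0.992, -0.0, -0.0]
force: [-0.8, 1.1, -0.6]
gripper_width: 0.0002
finger_force: 0.0
```

Call:
{"name": "jog_arm", "arguments": {
  "motion": [
    [0, 0, 0, 0, -1],
    [-0.008, -0.002, 0, 0, -1],
    [-0.006, 0, 0, 0, -1],
    [-0.006, 0, 0, 0, -1],
    [-0.006, 0, 0, 0, -1]
  ]
}}

```text
t: 19.03
ee_pos: [0.5638, -0.1012, 0.0652]
tool_rot: [0.121, 0.993, 0.0, 0.0]
force: [-2.4, 0.4, 0.4]
gripper_width: -0.0005
finger_force: 1.4
```

Call:
{"name": "jog_arm", "arguments": {
  "motion": [
    [-0.006, 0, 0, 0, -1],
    [-0.005, 0, 0, 0, -1],
    [-0.004, 0, 0, 0, -1]
  ]
}}

```text
t: 19.28
ee_pos: [0.5706, -0.1035, 0.0645]
tool_rot: [0.121, 0.993, 0.0, -0.0]
force: [-2.2, 0.7, 0.8]
gripper_width: -0.0001
finger_force: 1.4
```

```bash
python3 -c "
from h import *
st((-15,-98,65))"
```

```text
fix [-15.4 -98.8] z 64.5
t 19.28 pos [ 0.5706 -0.1035  0.0645] tool-y az 76.04 d/.5 [-0.0009  0.0015 -0.0009] F [-2.2  0.7  0.8] w -0.0001
```

Call:
{"name": "jog_arm", "arguments": {
  "motion": [
    [0.026, 0, -0.02, 0, -1],
    [0, 0, -0.075, 0, -1],
    [0, 0.04, -0.005, 0, -1],
    [0, 0.078, 0, 0, -1],
    [0, 0.078, 0, 0, -1]
  ]
}}

```text
t: 19.7
ee_pos: [0.5833, -0.0062, 0.116]
tool_rot: [0.124, 0.992, 0.0, 0.002]
force: [0.3, -0.1, 0.0]
gripper_width: 0.0
finger_force: 0.0
```

Call:
{"name": "jog_arm", "arguments": {
  "motion": [
    [0, 0.078, 0, 0, -1],
    [0, 0.078, 0, 0, -1],
    [0, 0.042, 0.02, 0, -1],
    [0, 0, 0.06, 0, -1],
    [0, 0, 0.02, 0, -1]
  ]
}}

```text
t: 20.12
ee_pos: [0.6048, 0.0931, 0.0619]
tool_rot: [0.12, 0.993, 0.0, -0.001]
force: [-0.9, -1.4, -0.5]
gripper_width: -0.0001
finger_force: 0.0
```

Call:
{"name": "jog_arm", "arguments": {
  "motion": [
    [0, 0, 0, 0, -1],
    [-0.009, 0.002, 0, 0, -1],
    [-0.006, 0.002, 0, 0, -1],
    [-0.006, 0, 0, 0, -1]
  ]
}}

```text
t: 20.45
ee_pos: [0.6172, 0.0891, 0.0657]
tool_rot: [0.122, 0.992, 0.0, 0.001]
force: [-2.8, 0.9, 1.2]
gripper_width: -0.0
finger_force: 1.3
```

Call:
{"name": "jog_arm", "arguments": {
  "motion": [
    [-0.006, 0, 0, 0, -1],
    [-0.006, 0, 0, 0, -1],
    [-0.004, 0, 0, 0, -1]
  ]
}}

```text
t: 20.7
ee_pos: [0.6242, 0.0879, 0.0649]
tool_rot: [0.122, 0.993, 0.0, 0.0]
force: [-2.5, 0.4, 2.0]
gripper_width: 0.0002
finger_force: 1.4
```

```bash
python3 -c "
from h import *
st((-10,98,65))"
```

```text
fix [-9.3 99.9] z 64.9
t 20.7 pos [0.6242 0.0879 0.0649] tool-y az 76.0 d/.5 [ 0.0014 -0.0038 -0.0002] F [-2.5  0.4  2. ] w 0.0002
```

Call:
{"name": "jog_arm", "arguments": {
  "motion": [
    [0.03, 0, -0.02, 0, -1],
    [0, -0.002, -0.075, 0, -1],
    [0, -0.04, -0.005, 0, -1],
    [0, -0.078, 0, 0, -1],
    [0, -0.078, 0, 0, -1]
  ]
}}

```text
t: 21.12
ee_pos: [0.587, -0.0039, 0.1158]
tool_rot: [0.12, 0.993, 0.001, 0.002]
force: [1.0, -1.8, -0.0]
gripper_width: 0.0001
finger_force: 0.0
```

Call:
{"name": "jog_arm", "arguments": {
  "motion": [
    [0, -0.078, 0, 0, -1],
    [0, -0.078, 0, 0, -1],
    [0, -0.042, 0.02, 0, -1],
    [0, 0, 0.06, 0, -1],
    [0, 0, 0.02, 0, -1]
  ]
}}

```text
t: 21.53
ee_pos: [0.5604, -0.1028, 0.0627]
tool_rot: [0.124, 0.992, -0.0, -0.0]
force: [0.2, 1.8, -0.5]
gripper_width: -0.0
finger_force: 0.0
```

Call:
{"name": "jog_arm", "arguments": {
  "motion": [
    [0, 0, 0, 0, -1],
    [-0.008, -0.002, 0, 0, -1],
    [-0.006, 0, 0, 0, -1],
    [-0.006, 0, 0, 0, -1],
    [-0.006, 0, 0, 0, -1]
  ]
}}

```text
t: 21.95
ee_pos: [0.5745, -0.1038, 0.0653]
tool_rot: [0.121, 0.993, 0.0, 0.0]
force: [-2.8, 0.0, 0.7]
gripper_width: -0.0003
finger_force: 1.4
```

Call:
{"name": "jog_arm", "arguments": {
  "motion": [
    [-0.006, 0, 0, 0, -1],
    [-0.005, 0, 0, 0, -1],
    [-0.004, 0, 0, 0, -1]
  ]
}}

```text
t: 22.2
ee_pos: [0.5811, -0.1061, 0.0645]
tool_rot: [0.121, 0.993, 0.0, -0.0]
force: [-3.0, 1.0, 1.9]
gripper_width: 0.0001
finger_force: 1.8
```

```bash
python3 -c "
from h import *
st((-5,-98,65))"
```

```text
fix [ -4.5 -98.8] z 64.5
t 22.2 pos [ 0.5811 -0.1061  0.0645] tool-y az 76.05 d/.5 [ 0.0009  0.0016 -0.001 ] F [-3.   1.   1.9] w 0.0001
```

Call:
{"name": "jog_arm", "arguments": {
  "motion": [
    [0.026, 0, -0.02, 0, -1],
    [0, 0, -0.075, 0, -1],
    [0, 0.04, -0.005, 0, -1],
    [0, 0.078, 0, 0, -1],
    [0, 0.078, 0, 0, -1]
  ]
}}

```text
t: 22.62
ee_pos: [0.5939, -0.009, 0.116]
tool_rot: [0.124, 0.992, -0.0, 0.002]
force: [1.0, -0.3, 0.7]
gripper_width: -0.0005
finger_force: 0.0
```

Call:
{"name": "jog_arm", "arguments": {
  "motion": [
    [0, 0.078, 0, 0, -1],
    [0, 0.078, 0, 0, -1],
    [0, 0.042, 0.02, 0, -1],
    [0, 0, 0.06, 0, -1],
    [0, 0, 0.02, 0, -1]
  ]
}}

```text
t: 23.03
ee_pos: [0.6156, 0.0905, 0.0619]
tool_rot: [0.12, 0.993, 0.0, -0.001]
force: [-1.7, -1.1, -0.7]
gripper_width: 0.0001
finger_force: 0.0
```

Call:
{"name": "jog_arm", "arguments": {
  "motion": [
    [0, 0, 0, 0, -1],
    [-0.009, 0.002, 0, 0, -1],
    [-0.006, 0.002, 0, 0, -1],
    [-0.006, 0, 0, 0, -1],
    [-0.005, 0, 0, 0, -1]
  ]
}}

```text
t: 23.45
ee_pos: [0.6296, 0.0864, 0.0655]
tool_rot: [0.122, 0.993, 0.0, -0.0]
force: [-3.7, 1.1, 1.6]
gripper_width: -0.0001
finger_force: 1.8
```

Call:
{"name": "jog_arm", "arguments": {
  "motion": [
    [-0.005, 0, 0, 0, -1],
    [-0.004, 0, 0, 0, -1]
  ]
}}

```text
t: 23.62
ee_pos: [0.6299, 0.0864, 0.0641]
tool_rot: [0.122, 0.993, -0.0, -0.004]
force: [-15.9, 3.4, 7.4]
gripper_width: -0.0003
finger_force: 7.9
```

```bash
python3 -c "
from h import *
st((0,98,65))"
```

```text
fix [-3.4 99.8] z 64.1
t 23.62 pos [0.6299 0.0864 0.0641] tool-y az 76.04 d/.5 [-0.0068 -0.0035 -0.0018] F [-15.9   3.4   7.4] w -0.0003
```

Left stopped hard at -3.4, which could be the stop or a bind. I'll back off and try the right end.

Call:
{"name": "jog_arm", "arguments": {
  "motion": [
    [0.036, 0, -0.015, 0, -1],
    [0, -0.002, -0.075, 0, -1],
    [0, -0.04, -0.005, 0, -1],
    [0, -0.078, 0, 0, -1],
    [0, -0.078, 0, 0, -1]
  ]
}}

```text
t: 24.03
ee_pos: [0.5938, -0.0057, 0.1137]
tool_rot: [0.12, 0.993, 0.001, 0.002]
force: [0.4, -1.2, 0.0]
gripper_width: -0.0002
finger_force: 0.0
```

Call:
{"name": "jog_arm", "arguments": {
  "motion": [
    [0, -0.078, 0, 0, -1],
    [0, -0.078, 0, 0, -1],
    [0, -0.042, 0.02, 0, -1],
    [0, 0, 0.06, 0, -1],
    [0, 0, 0.02, 0, -1]
  ]
}}

```text
t: 24.45
ee_pos: [0.5672, -0.1047, 0.0605]
tool_rot: [0.124, 0.992, -0.0, -0.0]
force: [0.2, 1.1, 0.2]
gripper_width: 0.0003
finger_force: 0.0
```

Call:
{"name": "jog_arm", "arguments": {
  "motion": [
    [0, 0, 0, 0, -1],
    [-0.008, -0.002, 0, 0, -1],
    [-0.006, 0, 0, 0, -1],
    [-0.005, 0, 0, 0, -1]
  ]
}}

```text
t: 24.78
ee_pos: [0.5792, -0.1047, 0.0632]
tool_rot: [0.121, 0.993, 0.0, 0.001]
force: [-0.0, 0.4, -0.1]
gripper_width: -0.0004
finger_force: 0.0
```

```bash
python3 -c "
from h import *
st((-4,-98,65))"
```

```text
fix [ -6.8 -97.9] z 63.2
t 24.78 pos [ 0.5792 -0.1047  0.0632] tool-y az 76.11 d/.5 [-0.0056 -0.0002 -0.0035] F [-0.   0.4 -0.1] w -0.0004
```

Call:
{"name": "jog_arm", "arguments": {
  "motion": [
    [-0.004, 0, 0, 0, -1],
    [-0.004, 0, 0, 0, -1]
  ]
}}

```text
t: 24.95
ee_pos: [0.5816, -0.1058, 0.0625]
tool_rot: [0.121, 0.993, 0.0, 0.0]
force: [-2.5, 0.4, 1.4]
gripper_width: 0.0
finger_force: 1.8
```

Call:
{"name": "jog_arm", "arguments": {
  "motion": [
    [-0.004, 0, 0, 0, -1],
    [0, 0, 0, 0, -1]
  ]
}}

```text
t: 25.12
ee_pos: [0.5822, -0.1063, 0.0617]
tool_rot: [0.121, 0.993, 0.0, -0.001]
force: [-4.4, 1.7, 0.6]
gripper_width: 0.0002
finger_force: 1.9
```

```bash
python3 -c "
from h import *
st((-4,-98,65))"
```

```text
fix [ -3.5 -98.7] z 61.7
t 25.12 pos [ 0.5822 -0.1063  0.0617] tool-y az 76.05 d/.5 [ 0.001   0.0015 -0.0065] F [-4.4  1.7  0.6] w 0.0002
```

Call:
{"name": "jog_arm", "arguments": {
  "motion": [
    [-0.004, 0, -0.002, 0, -1],
    [0, 0, 0, 0, -1]
  ]
}}

```text
t: 25.28
ee_pos: [0.5822, -0.1065, 0.062]
tool_rot: [0.121, 0.993, 0.0, -0.003]
force: [-7.1, 2.2, -0.7]
gripper_width: 0.0003
finger_force: 3.6
```

Call:
{"name": "jog_arm", "arguments": {
  "motion": [
    [-0.004, 0, 0, 0, -1],
    [0, 0, 0, 0, -1]
  ]
}}

```text
t: 25.45
ee_pos: [0.5822, -0.1065, 0.0615]
tool_rot: [0.121, 0.993, 0.001, -0.005]
force: [-12.8, 3.4, 4.6]
gripper_width: -0.0001
finger_force: 6.4
```

```bash
python3 -c "
from h import *
st((-4,-98,65))"
```

```text
fix [ -3.4 -98.9] z 61.5
t 25.45 pos [ 0.5822 -0.1065  0.0615] tool-y az 76.05 d/.5 [ 0.0012  0.0018 -0.0069] F [-12.8   3.4   4.6] w -0.0001
```

Both ends now stop firmly at the same x (-3.4). I'll raise the arm and look at the plungers.

Call:
{"name": "jog_arm", "arguments": {
  "motion": [
    [0.034, 0, -0.015, 0, -1],
    [0, 0, -0.075, 0, -1],
    [0, 0.03, -0.06, 0, -1],
    [-0.03, 0.07, 0, 0, -1],
    [-0.035, 0.07, 0, 0, -1]
  ]
}}

```text
t: 25.87
ee_pos: [0.6246, -0.0301, 0.1412]
tool_rot: [0.124, 0.992, 0.0, 0.003]
force: [1.6, -0.4, -0.3]
gripper_width: 0.0001
finger_force: 0.0
```

Call:
{"name": "jog_arm", "arguments": {
  "motion": [
    [-0.035, 0.03, 0, 0, -1],
    [0, 0, 0, 0, -1],
    [0, 0, 0, 0, -1]
  ]
}}

```text
t: 26.12
ee_pos: [0.6444, -0.0176, 0.1379]
tool_rot: [0.121, 0.993, 0.0, 0.001]
force: [-0.3, -0.7, 0.5]
gripper_width: 0.0001
finger_force: 0.0
```

```bash
python3 - <<'E'
from h import *
import json
st((-66,-4,110))
c=eyes.calibration('wrist');im=snap('wrist','w7')[:,:,::-1]
json.dump({k:np.array(v).tolist() for k,v in c.items()},open('w7.json','w'))
pl=[proj(c,fx(Q,(66,y,51))) for y in(-85,85)];print(pl)
# two enlarged strips of each plunger + overview
def crop(u,v,w,h,W,H):
    u,v=int(u),int(v);return cv2.resize(im[max(v-h,0):v+h,max(u-w,0):u+w],(W,H),interpolation=cv2.INTER_CUBIC)
top=np.hstack([crop(*p,33,22,400,270) for p in pl])
ov=cv2.resize(im[60:324,110:530],(800,int(264*800/420)))[:330] if 0 else cv2.resize(im[60:320,60:580],(660,330))
ov=np.hstack([ov,np.zeros((330,140,3),np.uint8)])
o=np.vstack([top,ov]);o=np.clip((o/255.)**.8*255,0,255).astype(np.uint8);cv2.imwrite('pics/w7c.png',o);print(o.shape)
E
```

```text
fix [35.6  2.3] z 137.9
t 26.12 pos [ 0.6444 -0.0176  0.1379] tool-y az 76.15 d/.5 [ 0.2033 -0.0124  0.0555] F [-0.3 -0.7  0.5] w 0.0001
[array([217.71193495, 235.06261161]), array([415.53209431, 235.18695705])]
(600, 800, 3)
```

View pics/w7c.png

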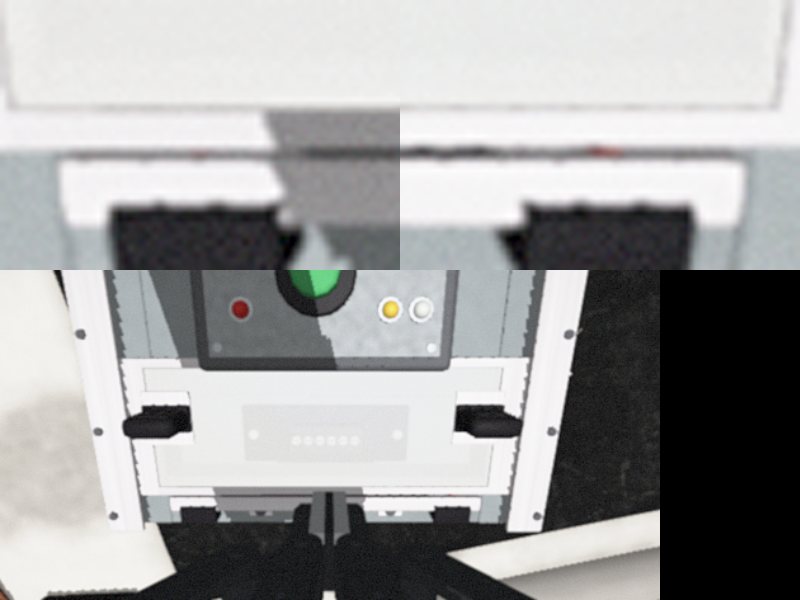

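The shutter's leading edge lies along the bar at both ends. A sliver of red shows at (600,152) on the left and barely any at (200,155) on the right. The block sits centred under the panel. To be sure, I'll nudge left and then right once more, comparing the contact positions.

Call:
{"name": "jog_arm", "arguments": {
  "motion": [
    [0.03, 0.05, 0, 0, -1],
    [0.04, 0.07, 0, 0, -1],
    [0.04, 0.07, 0, 0, -1],
    [0, 0, 0.05, 0, -1],
    [0, 0, 0.05, 0, -1]
  ]
}}

```text
t: 26.58
ee_pos: [0.6128, 0.0893, 0.089]
tool_rot: [0.12, 0.993, 0.001, 0.002]
force: [1.2, -0.8, 0.1]
gripper_width: -0.0
finger_force: 0.0
```

Call:
{"name": "jog_arm", "arguments": {
  "motion": [
    [0, 0, 0.04, 0, -1],
    [0, 0, 0, 0, -1],
    [-0.006, 0, 0, 0, -1]
  ]
}}

```text
t: 26.83
ee_pos: [0.6142, 0.0844, 0.0674]
tool_rot: [0.123, 0.992, -0.001, -0.001]
force: [0.1, -0.3, 0.6]
gripper_width: 0.0001
finger_force: 0.0
```

```bash
python3 -c "
from h import *
st((-4,99,65))"
```

```text
fix [-18.2  94. ] z 67.4
t 26.83 pos [0.6142 0.0844 0.0674] tool-y az 75.93 d/.5 [-0.0284  0.01    0.0046] F [ 0.1 -0.3  0.6] w 0.0001
```

Call:
{"name": "jog_arm", "arguments": {
  "motion": [
    [-0.008, 0.008, 0.002, 0, -1],
    [-0.008, 0, 0, 0, -1],
    [-0.006, 0, 0, 0, -1],
    [0, 0, 0, 0, -1]
  ]
}}

```text
t: 27.17
ee_pos: [0.629, 0.0869, 0.0681]
tool_rot: [0.122, 0.993, 0.0, 0.001]
force: [-0.1, 0.2, 0.4]
gripper_width: 0.0003
finger_force: 0.0
```

Call:
{"name": "jog_arm", "arguments": {
  "motion": [
    [-0.004, 0, 0, 0, -1],
    [-0.004, 0, 0, 0, -1]
  ]
}}

```text
t: 27.33
ee_pos: [0.6299, 0.0867, 0.067]
tool_rot: [0.122, 0.993, 0.0, -0.001]
force: [-8.1, 1.6, 2.6]
gripper_width: -0.0002
finger_force: 3.8
```

```bash
python3 -c "
from h import *
st((-4,99,65))"
```

```text
fix [ -3.5 100.1] z 67.0
t 27.33 pos [0.6299 0.0867 0.067 ] tool-y az 76.04 d/.5 [ 0.001  -0.0021  0.004 ] F [-8.1  1.6  2.6] w -0.0002
```

```bash
python3 - <<'E'
from h import *
import json
c=json.load(open('w7.json'));c6=json.load(open('w6.json'))
a=cv2.imread('pics/w7.png').astype(int);b=cv2.imread('pics/w6.png').astype(int)
for nm,cc,im in(('w6',c6,b),('w7',c,a)):
    for y in(-85,85):
        u,v=proj(cc,fx(Q,(66,y,51)));u,v=int(u),int(v)
        p=im[v-8:v+9,u-8:u+9];red=p[:,:,2]-p[:,:,1:2].max(2)
        ys,xs=np.where(red>25);print(nm,y,len(ys),red.max(),'rows',v-8+ys if len(ys)<12 else (v-8+ys.min(),v-8+ys.max()))
        for du in(-14,14): print('  prof',du,[int(x) for x in im[v-6:v+9,u+du-3:u+du+4].mean((1,2))],'x@rows(z52)',[float(loc(onz(cc,u,r,.052))[0]) for r in (v-6,v,v+8)])
st((-66,-4,110))
E
```

```text
w6 -85 40 188 rows (np.int64(230), np.int64(235))
  prof -14 [174, 174, 174, 174, 166, 137, 100, 87, 86, 122, 210, 240, 242, 241, 242] x@rows(z52) [59.9, 65.4, 72.9]
  prof 14 [80, 82, 81, 82, 86, 89, 86, 86, 81, 90, 114, 126, 124, 123, 129] x@rows(z52) [59.9, 65.4, 72.9]
w6 85 39 189 rows (np.int64(229), np.int64(235))
  prof -14 [166, 168, 167, 169, 168, 153, 121, 99, 89, 92, 151, 234, 246, 246, 244] x@rows(z52) [59.4, 64.9, 72.4]
  prof 14 [165, 164, 166, 167, 163, 135, 100, 89, 87, 99, 163, 236, 245, 245, 243] x@rows(z52) [59.4, 64.9, 72.4]
w7 -85 0 16 rows []
  prof -14 [230, 199, 216, 238, 239, 238, 239, 236, 167, 128, 210, 241, 241, 241, 242] x@rows(z52) [60.0, 65.5, 73.0]
  prof 14 [235, 188, 136, 125, 126, 129, 138, 139, 110, 94, 121, 139, 149, 156, 169] x@rows(z52) [60.0, 65.5, 73.0]
w7 85 6 41 rows [237 237 237 237 238 238]
  prof -14 [230, 208, 229, 244, 244, 245, 245, 217, 134, 117, 209, 246, 247, 244, 245] x@rows(z52) [59.9, 65.4, 72.9]
  prof 14 [230, 211, 233, 245, 245, 245, 244, 218, 138, 119, 207, 245, 245, 244, 244] x@rows(z52) [59.9, 65.4, 72.9]
fix [ -3.5 100.1] z 67.0
t 27.33 pos [0.6299 0.0867 0.067 ] tool-y az 76.04 d/.5 [ 0.125  -0.2083 -0.0856] F [-8.1  1.6  2.6] w -0.0002
```

The numbers agree with the picture. In w6 both plungers were fully out (about 40 red pixels each). In w7 they are almost covered (0 and 6 pixels), and both ends meet the stop at the same x. Next is the button.

Call:
{"name": "jog_arm", "arguments": {
  "motion": [
    [0.03, 0, -0.015, 0, -1],
    [0, 0, -0.07, 0, -1],
    [0.02, -0.04, -0.03, 0, -1],
    [0.035, -0.07, 0, 0, -1],
    [0.035, -0.07, 0, 0, -1]
  ]
}}

```text
t: 27.75
ee_pos: [0.5521, 0.0137, 0.1259]
tool_rot: [0.12, 0.993, 0.001, 0.002]
force: [0.6, -1.2, -0.6]
gripper_width: -0.0001
finger_force: 0.0
```

Call:
{"name": "jog_arm", "arguments": {
  "motion": [
    [0.01, -0.03, 0, 0, -1],
    [0, 0, 0, 0, -1],
    [0, 0, 0, 0, -1]
  ]
}}

```text
t: 28.0
ee_pos: [0.5428, -0.0007, 0.1248]
tool_rot: [0.123, 0.992, 0.0, 0.0]
force: [-0.0, 0.3, 1.3]
gripper_width: -0.0004
finger_force: 0.0
```

```bash
python3 -c "
from h import *
st((-66,-4,100))"
```

```text
fix [-67.1  -5.7] z 124.8
t 28.0 pos [ 0.5428 -0.0007  0.1248] tool-y az 75.91 d/.5 [-0.0021  0.0034  0.0497] F [-0.   0.3  1.3] w -0.0004
```

Call:
{"name": "jog_arm", "arguments": {
  "motion": [
    [-0.002, 0.003, 0.02, 0, -1],
    [0, 0, 0.024, 0, -1],
    [0, 0, 0, 0, -1]
  ]
}}

```text
t: 28.25
ee_pos: [0.5436, 0.0031, 0.1]
tool_rot: [0.12, 0.993, -0.0, -0.001]
force: [-0.5, -0.6, -0.5]
gripper_width: -0.0002
finger_force: 0.0
```

Call:
{"name": "jog_arm", "arguments": {
  "motion": [
    [0, 0, 0.006, 0, -1],
    [0, 0, 0.005, 0, -1],
    [0, 0, 0.004, 0, -1]
  ]
}}

```text
t: 28.5
ee_pos: [0.5446, 0.0024, 0.0949]
tool_rot: [0.121, 0.993, 0.0, 0.0]
force: [-2.0, 1.4, 3.6]
gripper_width: -0.0004
finger_force: 1.6
```

Call:
{"name": "jog_arm", "arguments": {
  "motion": [
    [0, 0, 0.005, 0, -1],
    [0, 0, 0.005, 0, -1],
    [0, 0, 0, 0, -1]
  ]
}}

```text
t: 28.75
ee_pos: [0.5448, 0.0023, 0.0928]
tool_rot: [0.122, 0.993, 0.001, 0.0]
force: [-10.4, 3.4, 28.6]
gripper_width: -0.0001
finger_force: 14.1
```

Force rose sharply at z 92.8 mm. I'll let up in small steps and read the spring profile, which shows how far the button had travelled.

Call:
{"name": "jog_arm", "arguments": {
  "motion": [
    [0, 0, -0.006, 0, -1],
    [0, 0, 0, 0, -1],
    [0, 0, 0, 0, -1]
  ]
}}

```text
t: 29.0
ee_pos: [0.545, 0.0019, 0.0937]
tool_rot: [0.121, 0.993, 0.001, 0.001]
force: [1.0, 2.8, 2.9]
gripper_width: 0.0
finger_force: 1.8
```

Call:
{"name": "jog_arm", "arguments": {
  "motion": [
    [0, 0, -0.003, 0, -1],
    [0, 0, 0, 0, -1],
    [0, 0, 0, 0, -1]
  ]
}}

```text
t: 29.25
ee_pos: [0.5447, 0.0014, 0.0946]
tool_rot: [0.122, 0.993, 0.0, 0.001]
force: [1.8, 1.9, 2.9]
gripper_width: -0.0002
finger_force: 1.6
```

Call:
{"name": "jog_arm", "arguments": {
  "motion": [
    [0, 0, -0.003, 0, -1],
    [0, 0, 0, 0, -1],
    [0, 0, 0, 0, -1]
  ]
}}

```text
t: 29.5
ee_pos: [0.5443, 0.0011, 0.096]
tool_rot: [0.122, 0.993, -0.0, 0.0]
force: [2.2, 1.6, 2.5]
gripper_width: -0.0
finger_force: 1.3
```

Call:
{"name": "jog_arm", "arguments": {
  "motion": [
    [0, 0, -0.003, 0, -1],
    [0, 0, 0, 0, -1],
    [0, 0, 0, 0, -1]
  ]
}}

```text
t: 29.75
ee_pos: [0.544, 0.0009, 0.0974]
tool_rot: [0.122, 0.993, -0.0, -0.0]
force: [1.1, -0.9, 1.3]
gripper_width: 0.0001
finger_force: 1.0
```

Call:
{"name": "jog_arm", "arguments": {
  "motion": [
    [0, 0, -0.003, 0, -1],
    [0, 0, 0, 0, -1],
    [0, 0, 0, 0, -1]
  ]
}}

```text
t: 30.0
ee_pos: [0.5437, 0.001, 0.0988]
tool_rot: [0.122, 0.993, -0.0, -0.0]
force: [0.2, -1.5, 1.1]
gripper_width: -0.0002
finger_force: 0.6
```

The button followed the finger up with a steady spring force over about 6 mm (3.6 N down to roughly 0 near z 99.5 mm), so it was pressed fully, once. I'll retreat and recheck the plungers by numbers.

Call:
{"name": "jog_arm", "arguments": {
  "motion": [
    [0, 0, -0.03, 0, -1],
    [0, 0, -0.05, 0, -1],
    [-0.07, 0, 0, 0, -1],
    [-0.07, 0.006, 0, 0, -1],
    [-0.06, 0.006, 0, 0, -1]
  ]
}}

```text
t: 30.42
ee_pos: [0.6437, -0.0175, 0.1394]
tool_rot: [0.122, 0.993, 0.0, 0.0]
force: [1.1, 0.2, 0.1]
gripper_width: -0.0
finger_force: 0.0
```

Call:
{"name": "jog_arm", "arguments": {
  "motion": [
    [0, 0, 0, 0, -1],
    [0, 0, 0, 0, -1]
  ]
}}

```text
t: 30.58
ee_pos: [0.6428, -0.0175, 0.1379]
tool_rot: [0.122, 0.993, -0.0, -0.001]
force: [-1.5, 0.6, 0.5]
gripper_width: 0.0001
finger_force: 0.0
```

```bash
python3 - <<'E'
from h import *
st()
c=eyes.calibration('wrist');im=snap('wrist','w8')[:,:,::-1].astype(int)
for y in(-85,85):
    u,v=proj(c,fx(Q,(66,y,51)));u,v=int(u),int(v)
    p=im[v-8:v+9,u-8:u+9];red=p[:,:,2]-p[:,:,1:2].max(2);print(y,(red>25).sum(),red.max())
    for du in(-14,14): print('  prof',[int(x) for x in im[v-6:v+9,u+du-3:u+du+4].mean((1,2))],'x',[float(loc(onz(c,u,r,.052))[0]) for r in (v-6,v,v+8)])
print(arm.read_state()['force'],proj(c,fx(Q,(31,0,37))))
# bystanders: top-view difference
t=eyes.snapshot('top')[:,:,::-1].astype(int);t0=cv2.imread('pics/top0.png').astype(int)
for n,(u,v) in dict(cell=(390,212),solder=(188,250),tape=(420,186)).items(): print(n,abs(t-t0)[v-12:v+13,u-20:u+21].max(2).mean().round(1))
E
```

```text
fix [34.1  2. ] z 137.9
-85 0 17
  prof [231, 203, 215, 238, 240, 238, 239, 238, 173, 122, 197, 240, 241, 241, 242] x [59.9, 65.4, 72.9]
  prof [234, 202, 149, 125, 123, 125, 132, 130, 104, 92, 121, 139, 150, 154, 159] x [59.9, 65.4, 72.9]
85 1 26
  prof [235, 230, 215, 230, 243, 244, 245, 246, 217, 134, 125, 214, 245, 245, 244] x [59.2, 64.7, 72.2]
  prof [233, 230, 218, 233, 245, 245, 245, 244, 211, 133, 131, 221, 245, 245, 244] x [59.2, 64.7, 72.2]
[-0.25929327  0.01481556 -0.37965877] [317.10526961 193.52227585]
cell 2.0
solder 3.9
tape 1.9
```

```bash
python3 -c "
from plant import arm
print(arm.hand_in())"
```

```text
the job is handed in; nothing more can be done
None
```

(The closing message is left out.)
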